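# Free the eccentric cam and seat the Go bowl with the follower slide

### The job

Seat the lacquered Go bowl in the fixture's wooden vee: first push the steel lever round with the fingertips until the eccentric cam is at its low point, with the lever straight above the brass index dome, and only then push the follower slide by its upright rear plate fully forward, so that its jaw pushes the bowl home against both faces of the vee. Leave the cam at its low point, do not touch or lift the bowl yourself, and do not disturb the other things lying about.

Things in the scene. Friction and masses are not known exactly. Their poses are not given: they have to be found in the camera images.
- fixture: Fixed wooden base board, 440 x 160 mm, 12 mm thick, carrying the whole mechanism. Origin: on the table surface, under the cam pivot; its frame: x forward (from the push plate to the vee), y to the left of that (the side with the index dome), z up. The board runs from 135 mm behind the origin to 305 mm ahead of it. Brass index dome (10 mm thick, top 29 mm above the table) stands at x 0, y +66 mm. The brass guide rails and aluminium slide bars reach 28 mm above the table.
- cam_axis (a point): Point on the vertical cam pivot axis, at the lever's half height, 57 mm above the table.
- lever_end (a point): Outer end of the steel cam lever, on its centre line, 85 mm from the cam axis, 57 mm above the table. The lever is a straight level bar, 14 mm wide and 14 mm thick (50 to 64 mm above the table), free to reach from 15 to 92 mm out; under it is the dark steel eccentric disc, 52 mm across, 27 to 43 mm above the table, its centre 14 mm from the axis.
- cam (a joint): Cam angle in rad. 0 = low point: the lever points along fixture +y, over the index dome, and the follower roller can pass. Positive = lever turned clockwise seen from above; at pi/2 it points forward (+x) towards the jaw, beyond that it points forward and away from the index side; 2.85 and -0.45 are the end stops. Starts between 1.7 and 2.7. It stays where it is left; turning it takes 0.4 N m (about 6 N at 65 mm).
- slide (a joint): Follower slide position in m: 0 = fully back, 0.028 = fully forward at its stop. Away from the low point the cam blocks its roller. It stays where it is left; sliding it takes 3 N, and a few N more while it pushes the bowl.
- push_face (a point): Centre of the rear face of the slide's upright wooden push plate, which is pushed forward (fixture +x). Face 54 mm wide, 21 to 65 mm above the table; the point is 45 mm above the table; the plate is 12 mm thick. The point moves with the slide.
- seat (a point): Where the bowl's centre is when seated in the vee: 215 mm ahead of the cam axis, 56 mm above the table. The vee walls and the slide's jaw are 78 mm high above the table; with the slide fully back the jaw lies 112 to 126 mm ahead of the cam axis.
- bowl_center (a point): Centre, half-way up, of the loose closed Go bowl: 120 mm across, 84 mm high, about 0.3 to 0.65 kg, standing on a felt 14 mm above the table between jaw and vee, 10 to 20 mm short of its seat.
- ring_gauge: Bone ring gauge, a loose ring 64 mm across and 12 mm high lying on the tile on the side of the base away from the index dome. Origin at its underside. A bystander, to be left alone.
- handle: Stubby rosewood tool handle with a brass ferrule, about 100 mm long, 30 mm thick, lying loose on the tile behind the push plate end of the base. Origin at its underside. A bystander, to be left alone.
- chuck_key: Loose steel T-shaped chuck key, 100 mm long, bar 12 mm thick, lying on the tile on the index dome side of the base. Origin at its underside. A bystander, to be left alone.
- spare_lid: Loose rosewood spare bowl lid, 100 mm across, 18 mm high, lying on the tile beside the bowl. Origin at its underside. A bystander, to be left alone.
- bowl_stand: Loose lacquered bowl stand, a ring 110 mm across and 30 mm high. Origin at its underside. A bystander, to be left alone.
- wax_jar: Loose small amber jar, 56 mm across, 60 mm high. Origin at its underside. A bystander, to be left alone.
- caliper: Loose steel sliding caliper lying flat, 160 mm long. Origin at its underside. A bystander, to be left alone.
There are look-alikes about, which are no part of the job. Of the things that look like the part that bears bowl_center, the smallest one is meant.

How it is judged:
By the outcome, as a careful person would: the job done as asked, in the order asked, and still so for the second after the job is handed in, with the robot touching nothing.
It also fails if it takes over 64 s, if anything falls off the work surface, if the arm or the gripper's body presses on something with over 40 N, if the wrist force passes 120 N, or if a joint passes its speed limit or range.

### The arm

A 6-joint arm with a two-finger parallel gripper is mounted at the origin on the work surface. World frame = base frame: x ahead of the robot, y to its left, z up, the work surface at z = 0. Lengths are in mm, angles in rad, forces in N, time in s.
With the tool pointing down it reaches from about 350 to 875 mm from the base axis. Payload 4.2 kg.
Tool frame: the origin (TCP) lies on the mounting face of the last link; the fingertips stand 173 mm ahead of it and the grasp point (between the pads) lies 155 mm ahead of it; z points along the fingers, y is the direction in which the jaws open and shut (so a half turn about z gives the same grasp; the last joint's range is limited). The gripper opens to 85 mm and grips with 20 to 120 N. Pads are 22 mm wide; open, the fingers measure 114 mm over their backs; the gripper's body (76 mm by 85 mm) begins 54 mm behind the grasp point. The pads swing forward as they close: fully open they stand 13 mm farther back than shut.
Start: joints at [1.535, 0.385, 0.008, 0, -1.194, -0.259], TCP at [181.561, 598.027, 404.712] pointing down, gripper open.
Joint ranges: [-3.14, 3.14], [-1.21, 2.06], [-1.07, 1.41], [-3.16, 2.05], [-2.99, -0.16], [-3.1, 3.1]. Speed limits (rad/s): [2.79, 2.79, 3.14, 3.14, 3.14, 3.14].

### API

Orientations are given as a unit quaternion [x, y, z, w].
In Python, from bench import arm gives the robot as it stands. The module is installed in compiled form; this text tells all that it offers.
- The arm moves only by the tool play_rows, never from a script. Its argument "moves" is a list of rows, each a list of 3 entries, a list of its own where there are three numbers: the shift along the world's x, y, z in units of 30 cm (1.0 is 30 cm), then the turn about the world's z in units of 30 degrees (1.0 is 30 degrees), then the gripper's target within -1 to 1 (shut at 1, half-way at 0, fully open at -1). In form: [[[x, y, z], turn, jaw], ...]. A call has 1 to 12 rows; each row is the pose to reach, as a shift and turn from the pose measured when the call began; what a row does not reach only later rows make up. A row lasts 1/8 s, in which the tool goes at most 62.5 mm and 10.7 degrees, less where a joint would pass 70% of its speed; a pose out of reach is approached as far as the arm can. A call with a number of a shift or a turn outside -1 to 1 is refused whole. A call with a gripper value outside its range is refused whole. The fingers move at their own pace and stop on an object; the grip force is fixed at half the most. Time passes only in rows, so rows that repeat a pose let the fingers close. It gives the time, the measured TCP pose, the force and the opening at its end, in the units of the state.
- arm.read_state(): the state, without advancing time (a new reading comes with each control period).
- arm.get_image(name): name is "scene" or "top" or "wrist"; returns a dict with "pixels" (480x640x3 uint8, red, green, blue), "vfov" (degrees; the focal length in pixels is half the picture's height over the tangent of half this angle, whatever the lens; pixels are square), "cx", "cy" (the principal point, pixels), "dist" ([k1, k2, p1, p2, k3] as OpenCV has them; the pictures are not rectified), "xyz" and "rotation" of the camera in the world. Camera axes: x right, y up, looking along -z (the intrinsics and any distortion apply to the point x, -y, -z); pixel columns grow to the right and rows downward; lengths in mm; the calibration is good to about 2 mm. A picture is of the moment at which its call begins. There is no depth.
- arm.job_done(): hands the job in, once; it reports no verdict.
Trained networks look in a picture, given as the dict that the camera call returned (one of the last four; its "shot" number tells which), for a name from the list of things; names that differ only in an ending like _2 or _b are one class to them, and where a whole thing is asked for, a point or a joint stands for the part that bears it (a point fixed in the world has none). Each returns a list of dicts, best first, with "conf" (0 to 1); they miss things now and then, are a little off and sometimes report something else, mostly with a low value. They report only what shows in the picture. A call takes as long as a camera call. They do not tell look-alikes from the thing itself.
- arm.look_for(name, picture): "centre" ([x, y, z] in mm, in world coordinates, good to about 4 mm: the middle of the surface that is visible of it).
The state is a dict: "clock": time; "joints": joint angles; "joint_vel": joint speeds; "joint_efforts": joint torques, N m; "position": TCP position; "ee_rot": TCP orientation; "contact_force": force on the tool from outside, world axes, zero at the start; "wrist_torque": the same for the moment, N m; "gripper_width": finger opening in mm.
Only numpy, scipy, OpenCV 4.12 (cv2) and the standard library are available. Lean on these libraries where they do the work, as an engineer would, in place of code of your own. Each camera call takes 0.05 s, during which the arm holds its last target.

## Working session

There is one attempt and no reset: what is moved stays moved. The work goes in short steps, Python scripts to look and compute and a tool call to move; the robot and the scene stay as the last step left them, time stands still between calls to the robot, and variables do not carry over. Pictures are saved under pics/ and viewed, and the job is handed in when it is done.

Besides the shell and the picture viewer there is one more tool, called as name(argument=value, ...) on one line, values as JSON. play_rows: Moves the arm, as the interface text tells. Shifts and turns lie within -1 to 1; 1 stands for 30 cm of shift or 30 degrees of turn. Its arguments: {"type":"object","properties":{"moves":{"type":"array"}},"required":["moves"]}

```bash
ls; mkdir -p pics; cat > h.py <<'E'
import numpy as np, cv2
from bench import arm
def save(im,name): cv2.imwrite('pics/'+name,cv2.cvtColor(im['pixels'],cv2.COLOR_RGB2BGR))
def K(im):
    f=240/np.tan(np.radians(im['vfov'])/2)
    return np.array([[f,0,im['cx']],[0,f,im['cy']],[0,0,1]])
def R(im):
    r=np.array(im['rotation'],float)
    if r.size==9: return r.reshape(3,3)
    from scipy.spatial.transform import Rotation
    return Rotation.from_quat(r).as_matrix()
def ray(im,px,z):
    u=cv2.undistortPoints(np.array([[px]],float),K(im),np.array(im['dist'],float))[0,0]
    d=R(im)@np.array([u[0],-u[1],-1]); o=np.array(im['xyz'],float)
    return o+d*(z-o[2])/d[2]
def proj(im,P):
    p=R(im).T@(np.array(P,float)-np.array(im['xyz'],float))
    q=cv2.projectPoints(np.array([[p[0],-p[1],-p[2]]]),np.zeros(3),np.zeros(3),K(im),np.array(im['dist'],float))[0]
    return q.ravel()
E
python3 - <<'E'
from h import *
print(arm.read_state())
for n in ['scene','top','wrist']:
    im=arm.get_image(n); save(im,n+'0.png'); print(n,im['vfov'],im['cx'],im['cy'],im['dist'],im['xyz'],im['rotation'],im['shot'])
    for t in ['fixture','cam','lever_end','push_face','bowl_center','ring_gauge','handle','chuck_key','spare_lid','bowl_stand','wax_jar','caliper']:
        print(t,[(np.round(d['centre']).tolist(),round(d['conf'],2)) for d in arm.look_for(t,im)][:5])
E
```

```text
pics
{'clock': 0.0, 'joints': array([ 1.53458802e+00,  3.85563798e-01,  6.62481488e-03, -4.98215474e-04,
       -1.19401005e+00, -2.58614291e-01]), 'joint_vel': array([-1.41251028e-03,  3.02897042e-04, -2.51790151e-03, -2.72106161e-05,
        2.63955986e-04, -6.80588445e-04]), 'joint_efforts': array([-5.79205880e-05, -3.92287338e+01,  1.88403207e+01,  4.18622196e+00,
       -4.58371360e-03,  3.45939362e-06]), 'position': array([181.50374831, 597.84934435, 403.61652024]), 'ee_rot': array([ 9.89140512e-01, -1.46968822e-01, -1.10657061e-04,  1.09540077e-03]), 'contact_force': array([ 0.85573284, -0.17856478, -0.42809097]), 'wrist_torque': array([0.00549251, 0.0176943 , 0.00963242]), 'gripper_width': 85.10350223918752}
scene 48.26160539959793 327.1840306787783 239.5021951311691 [-0.06420073  0.          0.          0.          0.        ] [1400.64025813 -342.81125052  988.22665236] [0.32800035 0.21380617 0.49897497 0.77312785] 1
fixture [([567.0, 72.0, 12.0], 0.55)]
cam [([551.0, 32.0, 52.0], 0.7)]
lever_end [([538.0, 75.0, 28.0], 0.7), ([549.0, 31.0, 54.0], 0.63)]
push_face [([533.0, 7
[... 1083 characters left out ...]
k_key [([431.0, 188.0, 13.0], 0.65), ([554.0, 510.0, 5.0], 0.45)]
spare_lid [([705.0, 121.0, 12.0], 0.72), ([588.0, -471.0, 33.0], 0.64), ([523.0, 39.0, 25.0], 0.34)]
bowl_stand [([588.0, -470.0, 30.0], 0.65)]
wax_jar [([691.0, 419.0, 57.0], 0.98), ([522.0, 39.0, 26.0], 0.37)]
caliper [([552.0, 507.0, 5.0], 0.65)]
wrist 71.00968181420808 316.53766464416736 234.39022043247925 [0.00642436 0.         0.         0.         0.        ] [243.65020375 579.66603157 372.45427015] [ 0.07757069 -0.10403086  0.79651229 -0.59053243] 3
fixture []
cam []
lever_end []
push_face []
bowl_center [([232.0, 329.0, 65.0], 0.76)]
ring_gauge []
handle []
chuck_key []
spare_lid []
bowl_stand []
wax_jar []
caliper []
```

View pics/scene0.png

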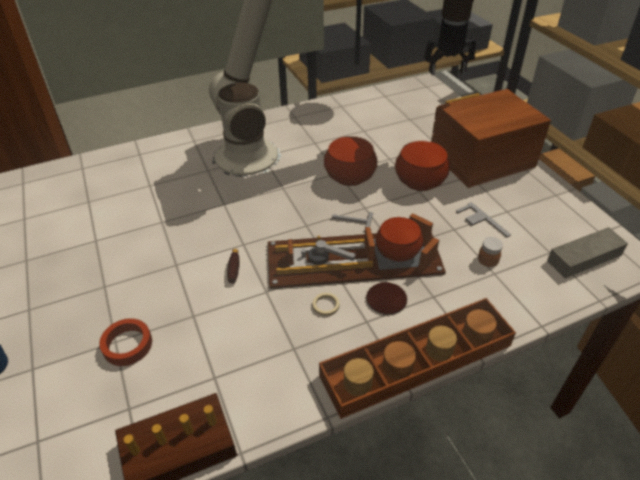

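View pics/top0.png

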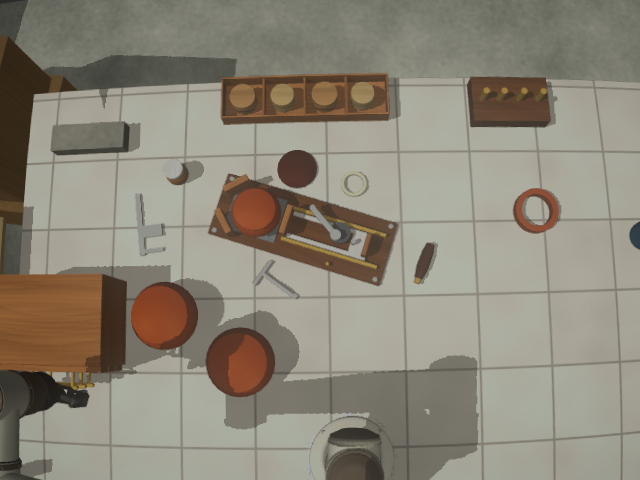

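```bash
python3 - <<'E'
import cv2
a=cv2.imread('pics/top0.png'); s=cv2.imread('pics/scene0.png')
c=a[60:320,230:470] if 0 else a[150:400,250:560]
cv2.imwrite('pics/crop_all.png',cv2.resize(a[60:300,180:460],None,fx=2.5,fy=2.5,interpolation=cv2.INTER_CUBIC)[:600,:800])
E
```

```text
(no output)
```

Top picture: the fixture runs from the push plate at (365,243) to the vee at (235,190). The index dome is at (328,264), on the robot's side. The lever goes from the pivot at (340,235) to (314,208), which is forward and away from the dome.

Three things look like the bowl: (255,210), (165,315) and (240,362). The one at (255,210) is the smallest and sits between the jaw and the vee. I'll check it in enlarged crops.

```bash
python3 - <<'E'
import cv2
a=cv2.imread('pics/top0.png'); s=cv2.imread('pics/scene0.png')
cv2.imwrite('pics/ct.png',cv2.resize(a[165:293,200:410],None,fx=3.8,fy=3.8,interpolation=cv2.INTER_CUBIC))
cv2.imwrite('pics/cs.png',cv2.resize(s[200:330,255:455],None,fx=4,fy=4,interpolation=cv2.INTER_CUBIC))
E
```

```text
(no output)
```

View pics/ct.png

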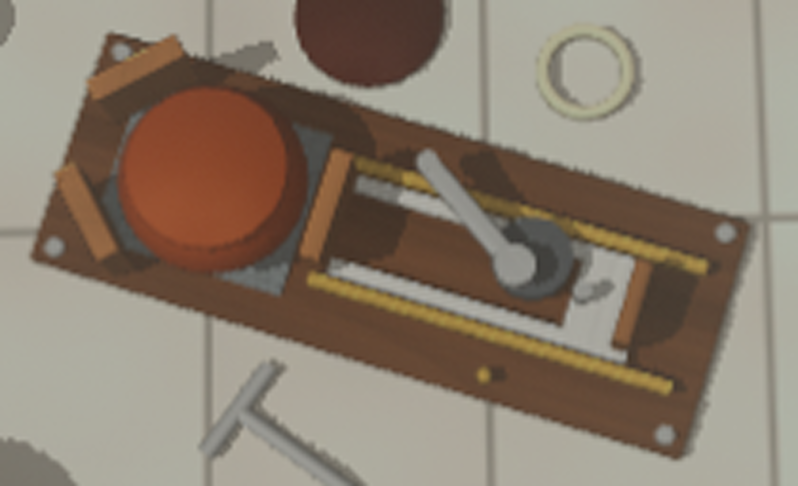

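View pics/cs.png

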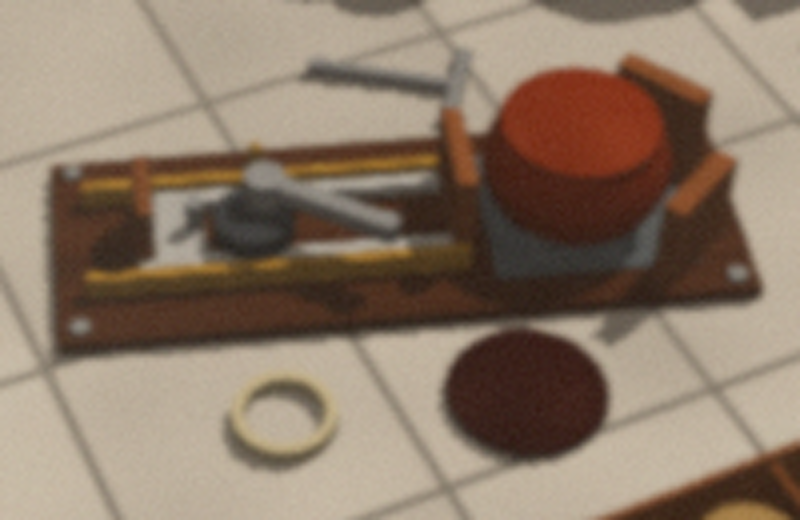

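Enlarged: the bowl in the fixture, at crop (205,180), stands on the felt between jaw and vee, so it is the one meant. Next, the pose fit from the board corners and the dome.

```bash
cat > fit.py <<'E'
from h import *
from scipy.optimize import least_squares
import pickle
ims={n:arm.get_image(n) for n in ['top','scene']}
# (image, fixture pt, crop px)
def T(p): return np.array(p)/3.8+[200,165]
def S(p): return np.array(p)/4+[255,200]
obs=[('top',(305,-80,12),T((108,33))),('top',(305,80,12),T((33,259))),('top',(-135,80,12),T((683,457))),('top',(-135,-80,12),T((751,216))),
('top',(0,66,29),T((484,373))),
('scene',(-135,-80,12),S((58,350))),('scene',(-135,80,12),S((53,168))),('scene',(305,-80,12),S((758,290))),('scene',(0,66,29),S((256,148)))]
def w(p,q): c,s=np.cos(p[2]),np.sin(p[2]); return np.array([p[0]+c*q[0]-s*q[1],p[1]+s*q[0]+c*q[1],q[2]])
def res(p,names=('top','scene')): return np.concatenate([proj(ims[n],w(p,q))-x for n,q,x in obs if n in names])
for nm in [('top',),('scene',),('top','scene')]:
    r=least_squares(res,[530,60,1.3],args=(nm,),loss='soft_l1'); print(nm,r.x.round(3),np.degrees(r.x[2]).round(2)); print(np.round(res(r.x).reshape(-1,2),1).tolist())
p=r.x; np.save('fix.npy',p)
def inv(P): c,s=np.cos(p[2]),np.sin(p[2]); d=np.array(P[:2])-p[:2]; return np.array([c*d[0]+s*d[1],-s*d[0]+c*d[1]])
top,sc=ims['top'],ims['scene']
print('pivot head top',inv(ray(top,T((515,265)),64)),'scene',inv(ray(sc,S((264,175)),66)))
print('lever end top',inv(ray(top,T((427,155)),64)),'scene',inv(ray(sc,S((394,215)),64)))
print('plate top edge',[inv(ray(top,T(c),65)) for c in [(642,262),(625,345)]])
print('seat',w(p,(215,0,56)),'cam',w(p,(0,0,57)),'index dir',np.degrees(p[2])+90)
for n in ims:
    for t in ['chuck_key','handle','ring_gauge','bowl_center','lever_end','push_face']:
        print(n,t,[inv(d['centre']).round().tolist() for d in arm.look_for(t,ims[n])])
E
python3 fit.py
```

```text
('top',) [528.288  27.461   1.261] 72.23
[[-0.6, -0.6], [-1.3, 0.3], [0.3, -0.0], [0.6, 0.7], [0.5, -0.4], [-1.4, -1.4], [-2.2, -1.6], [1.3, -2.0], [-1.4, -1.8]]
('scene',) [534.785  28.217   1.257] 71.99
[[-0.6, -3.6], [-1.5, -2.8], [-0.2, -2.5], [0.2, -1.6], [-0.0, -3.1], [-0.3, 0.2], [-1.0, -0.3], [3.0, 0.0], [-0.0, -0.3]]
('top', 'scene') [529.961  27.795   1.261] 72.26
[[-0.8, -1.2], [-1.4, -0.3], [0.2, -0.7], [0.4, 0.0], [0.3, -1.1], [-1.0, -1.0], [-1.9, -1.3], [1.8, -1.6], [-1.0, -1.4]]
pivot head top [-0.62430118  3.28383891] scene [ 1.03333294 -2.91676103]
lever end top [ 71.74323529 -47.64818786] scene [ 75.73281851 -44.49593256]
plate top edge [array([-75.11836224, -20.81347066]), array([-79.52439506,  31.79704267])]
seat [595.46755009 232.57274544  56.        ] cam [529.96093435  27.7951019   57.        ] index dir 162.26097069561365
top chuck_key [[120.0, 143.0], [-4.0, -142.0]]
top handle [[-217.0, 2.0]]
top ring_gauge [[-1.0, -138.0]]
top bowl_center [[320.0, 305.0], [190.0, 10.0], [116.0, 349.0]]
top lever_end [[141.0, -139.0], [9.0, 11.0]]
top push_face [[11.0, 13.0]]
scene chuck_key [[113.0, 144.0], [188.0, -23.0]]
scene handle [[-218.0, -14.0]]
scene ring_gauge [[-3.0, -144.0]]
scene bowl_center [[117.0, 307.0], [324.0, 260.0], [192.0, -25.0]]
scene lever_end [[11.0, -16.0]]
scene push_face [[48.0, 12.0]]
```

The fit gives the fixture at about (531, 28) mm with yaw about 72.2°. The lever is at cam ≈ 2.13 rad. I'll go to a viewing pose above the lever with the jaws shut.

play_rows(moves=[[[0.07, -0.09, 0], -0.1, 1], [[0.2, -0.26, 0], -0.3, 1], [[0.35, -0.45, 0], -0.5, 1], [[0.48, -0.62, 0], -0.6, 1], [[0.6, -0.78, 0], -0.7, 1], [[0.7, -0.9, 0], -0.8, 1]])

```text
clock: 3.4
position: [392.4, 326.1, 405.2]
ee_rot: [0.937, -0.35, 0.0, -0.0]
contact_force: [0.7, 0.7, 0.4]
gripper_width: 0.1
```

play_rows(moves=[[[0.12, -0.15, 0], -0.1, 1], [[0.25, -0.32, 0], -0.2, 1], [[0.38, -0.5, 0], -0.3, 1], [[0.5, -0.65, 0], -0.3, 1], [[0.58, -0.76, 0], -0.3, 1], [[0.6, -0.8, 0], -0.3, 1], [[0.6, -0.8, 0], -0.3, 1]])

```text
clock: 4.28
position: [572.4, 85.7, 405.0]
ee_rot: [0.906, -0.423, 0.0, -0.0]
contact_force: [-0.7, -0.6, -0.4]
gripper_width: 0.2
```

```bash
python3 - <<'E'
from h import *
s=arm.read_state(); print({k:np.round(s[k],3) for k in ['clock','joints','position','ee_rot','contact_force','gripper_width']})
im=arm.get_image('wrist'); save(im,'w1.png'); print(im['xyz'],im['rotation'])
E
```

```text
{'clock': np.float64(4.275), 'joints': array([ 0.428,  0.306, -0.109, -0.   , -1.156,  0.269]), 'position': array([572.399,  85.685, 404.955]), 'ee_rot': array([ 0.906, -0.423,  0.   , -0.   ]), 'contact_force': array([-0.695, -0.584, -0.418]), 'gripper_width': np.float64(0.233)}
[614.00247287  36.38305319 372.66932406] [ 0.04423067 -0.12199827  0.93189805 -0.3387124 ]
```

View pics/w1.png

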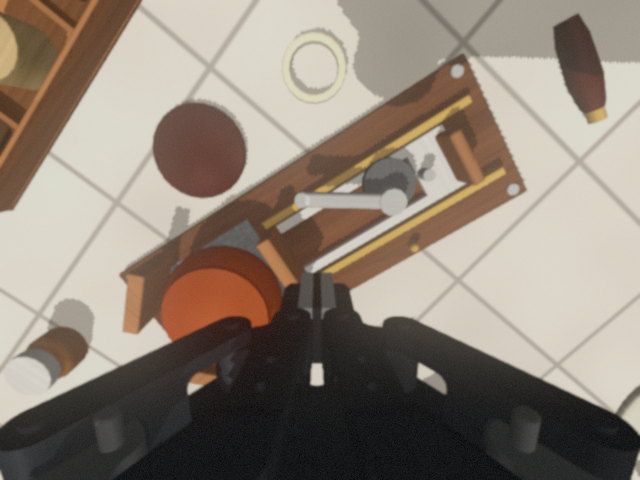

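The wrist picture shows the lever level from the hub at (395,201) to its end at (300,200), with the dome at (414,241) and the rear board corners at (464,57) and (525,187). I'll refine the pose using these.

```bash
cat > fit2.py <<'E'
from h import *
from scipy.optimize import least_squares
im=arm.get_image('wrist')
obs=[((-135,-80,12),(465,57)),((-135,80,12),(525,187)),((305,-80,12),(121,274)),((0,66,29),(414,239)),((0,0,64),(395,201))]
def w(p,q): c,s=np.cos(p[2]),np.sin(p[2]); return np.array([p[0]+c*q[0]-s*q[1],p[1]+s*q[0]+c*q[1],q[2]])
def res(p): return np.concatenate([proj(im,w(p,q))-x for q,x in obs])
r=least_squares(res,[530,28,1.26],loss='soft_l1'); p=r.x; print(p,np.degrees(p[2])); print(res(p).reshape(-1,2).round(1).tolist())
def inv(P): c,s=np.cos(p[2]),np.sin(p[2]); d=np.array(P[:2])-p[:2]; return np.array([c*d[0]+s*d[1],-s*d[0]+c*d[1]])
np.save('fix2.npy',p)
a,b=inv(ray(im,(395,201),64)),inv(ray(im,(302,200),64)); print('hub,end',a,b,np.arctan2(*(b-a)))
print('plate',[inv(ray(im,c,65)) for c in [(451,131),(476,182),(463,128),(483,178)]])
print('jaw',[inv(ray(im,c,78)) for c in [(259,241),(290,284)]])
E
python3 fit2.py
python3 -c "
import cv2
a=cv2.imread('pics/w1.png');cv2.imwrite('pics/w1c.png',cv2.resize(a[40:300,250:540],None,fx=2.3,fy=2.3,interpolation=cv2.INTER_CUBIC))"
```

```text
[527.45152025  29.37440656   1.25839617] 72.10078944714971
[[-0.0, -9.0], [5.1, 1.7], [-5.2, 0.6], [2.1, 8.0], [-1.4, -0.8]]
hub,end [-0.7504834   1.36316857] [ 71.64672501 -45.11852176] 2.141553310008855
plate [array([-71.62922633, -27.1498189 ]), array([-71.1913425 ,  24.83758266]), array([-81.57139235, -23.84796861]), array([-78.07387973,  24.91521559])]
jaw [array([123.50745185, -35.81590631]), array([122.70904001,  14.51148304])]
```

View pics/w1c.png

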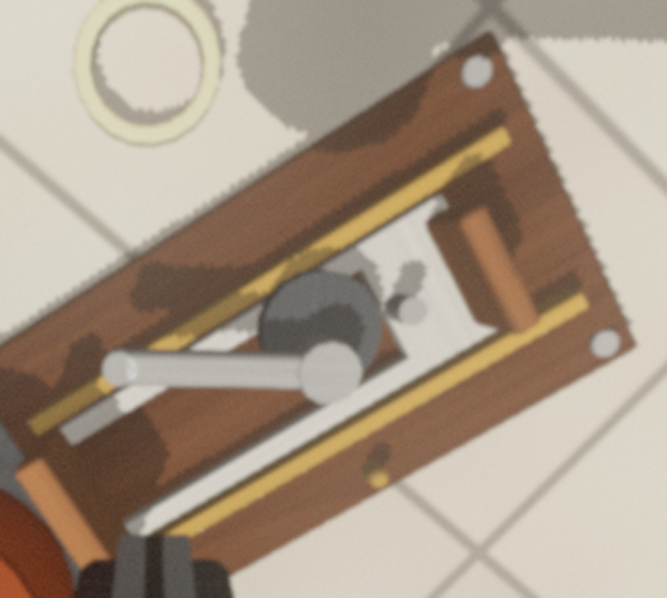

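```bash
python3 - <<'E'
from h import *
im=arm.get_image('wrist'); print(R(im)[:,2])
P={}
for n,c,z in [('ra',(464,55),12),('rn',(526,190),12),('dome',(414,247),29),('hub',(394,201),64),('end',(301,200),64),('boltRA',(457,71),12),('boltRN',(513,189),12),('fa',(121,274),12)]:
    P[n]=ray(im,c,z); print(n,P[n].round(1))
print(np.linalg.norm(P['ra']-P['rn']),np.linalg.norm(P['ra']-P['fa']))
E
cat fit.py >/dev/null; python3 -c "
import cv2
a=cv2.imread('pics/w1.png');cv2.imwrite('pics/w1d.png',cv2.resize(a[20:290,380:560],None,fx=3,fy=2.2,interpolation=cv2.INTER_CUBIC)[:600])"
```

```text
[ 0.16513631 -0.19725074  0.96634473]
ra [ 558.4 -118.4   12. ]
rn [412.1 -70.5  12. ]
dome [466.2  51.5  29. ]
hub [526.5  30.1  64. ]
end [593.   84.8  64. ]
boltRA [ 553.3 -104.2   12. ]
boltRN [423.6 -62.3  12. ]
fa [692.9 291.3  12. ]
153.92099779866703 431.25527078556377
```

The hub, its 86 mm distance to the lever end, and the dome agree to about 3 mm, and the lever points 39.4° in the world (cam ≈ 2.14). The tool's x axis is already square to the lever. I'll go to its clockwise side and descend to tip z ≈ 47.

play_rows(moves=[[[0.05, -0.065, 0], 0, 1], [[0.095, -0.127, -0.05], 0, 1], [[0.095, -0.127, -0.18], 0, 1], [[0.095, -0.127, -0.32], 0, 1], [[0.095, -0.127, -0.46], 0, 1], [[0.095, -0.127, -0.56], 0, 1], [[0.095, -0.127, -0.61], 0, 1], [[0.095, -0.127, -0.615], 0, 1], [[0.095, -0.127, -0.615], 0, 1]])

```text
clock: 5.55
position: [600.8, 49.6, 222.2]
ee_rot: [0.907, -0.421, 0.001, -0.001]
contact_force: [-0.1, 0.2, 0.7]
gripper_width: 0.3
```

```bash
python3 - <<'E'
from h import *
im=arm.get_image('wrist'); save(im,'w2.png')
im=arm.get_image('scene'); save(im,'s2.png')
cv2.imwrite('pics/s2c.png',cv2.resize(cv2.imread('pics/s2.png')[180:330,255:455],None,fx=4,fy=4,interpolation=cv2.INTER_CUBIC))
E
```

```text
(no output)
```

View pics/w2.png

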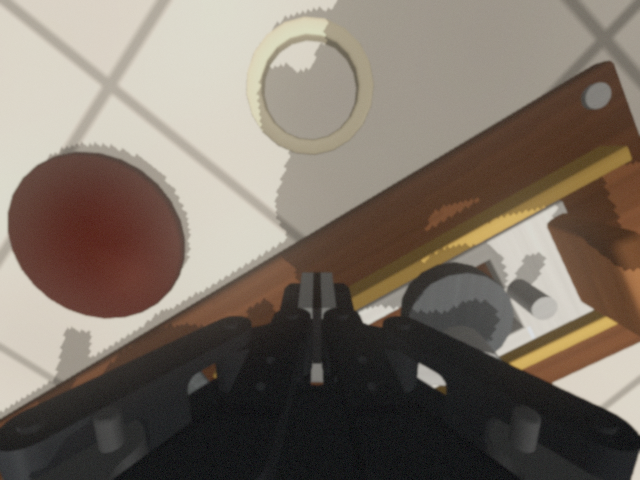

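View pics/s2c.png

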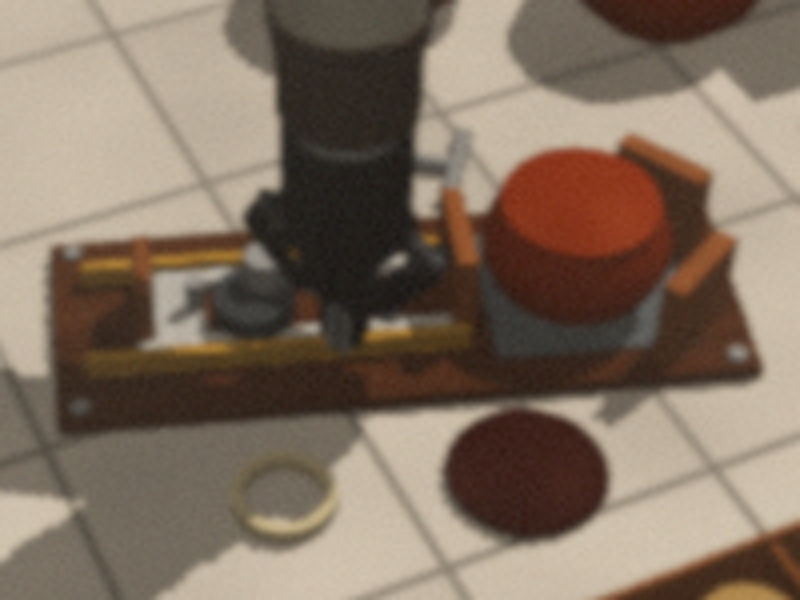

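The fingertips stand beside the lever with no contact, on the clockwise side. Next I work out waypoints for pushing it round.

```bash
cat > wp.py <<'E'
import sys; from h import *
from scipy.spatial.transform import Rotation
def go(cams,off=18,r=68,z=219,piv=(528.,29.),yaw=72.2):
    s=arm.read_state(); P=s['position']; M=Rotation.from_quat(s['ee_rot']).as_matrix(); tx=np.degrees(np.arctan2(M[1,0],M[0,0]))
    print('now',P.round(1),'toolx',tx.round(1),'F',s['contact_force'].round(1),'t',s['clock'])
    for a in cams:
        th=np.radians(yaw+90)-a; d=np.array([np.cos(th),np.sin(th)]); n=np.array([d[1],-d[0]])
        t=np.append(np.array(piv)+r*d+off*n,z)
        turn=(np.degrees(th)-90-tx+180)%360-180
        print(round(a,2),((t-P)/300).round(3).tolist(),round(turn/30,2))
if __name__=='__main__': go([float(x) for x in sys.argv[1].split(',')])
E
python3 wp.py 2.14,2.05,1.95,1.85,1.75,1.65
```

```text
now [600.7  49.3 222.4] toolx -49.9 F [0.8 0.3 0.7] t 5.65
2.14 [-0.03, 0.03, -0.011] -0.02
2.05 [-0.039, 0.049, -0.011] 0.15
1.95 [-0.052, 0.069, -0.011] 0.34
1.85 [-0.066, 0.087, -0.011] 0.54
1.75 [-0.083, 0.104, -0.011] 0.73
1.65 [-0.101, 0.119, -0.011] 0.92
```

play_rows(moves=[[[-0.015, 0.015, -0.011], 0, 1], [[-0.03, 0.03, -0.011], 0, 1], [[-0.039, 0.049, -0.011], 0.15, 1], [[-0.052, 0.069, -0.011], 0.34, 1], [[-0.066, 0.087, -0.011], 0.54, 1], [[-0.083, 0.104, -0.011], 0.73, 1], [[-0.101, 0.119, -0.011], 0.92, 1], [[-0.101, 0.119, -0.011], 0.92, 1]])

```text
clock: 6.65
position: [570.6, 85.2, 219.4]
ee_rot: [0.981, -0.193, 0.002, -0.002]
contact_force: [2.2, -2.4, -1.1]
gripper_width: -0.1
```

```bash
python3 wp.py 1.65,1.55,1.45,1.35,1.25,1.15; python3 - <<'E'
from h import *
im=arm.get_image('top'); save(im,'t3.png')
cv2.imwrite('pics/t3c.png',cv2.resize(cv2.imread('pics/t3.png')[165:293,200:410],None,fx=3.8,fy=3.8,interpolation=cv2.INTER_CUBIC))
im=arm.get_image('scene'); save(im,'s3.png')
cv2.imwrite('pics/s3c.png',cv2.resize(cv2.imread('pics/s3.png')[180:330,255:455],None,fx=4,fy=4,interpolation=cv2.INTER_CUBIC))
E
```

```text
now [570.6  85.2 219.4] toolx -22.3 F [ 2.2 -2.4 -1.1] t 6.65
1.65 [-0.0, -0.0, -0.001] -0.0
1.55 [-0.02, 0.013, -0.001] 0.19
1.45 [-0.04, 0.024, -0.001] 0.38
1.35 [-0.062, 0.033, -0.001] 0.57
1.25 [-0.084, 0.04, -0.001] 0.76
1.15 [-0.107, 0.045, -0.001] 0.95
```

View pics/s3c.png

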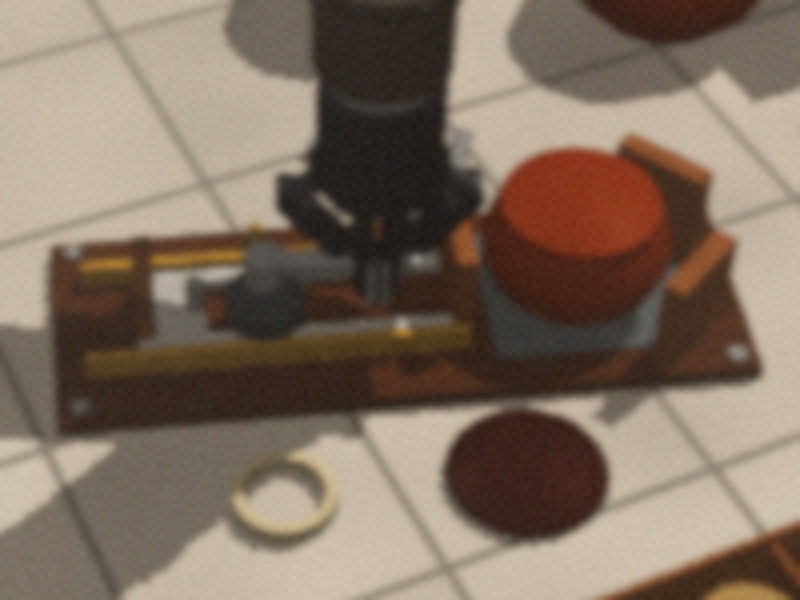

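play_rows(moves=[[[-0.02, 0.013, 0], 0.19, 1], [[-0.04, 0.024, 0], 0.38, 1], [[-0.062, 0.033, 0], 0.57, 1], [[-0.084, 0.04, 0], 0.76, 1], [[-0.107, 0.045, 0], 0.95, 1], [[-0.107, 0.045, 0], 0.95, 1]])

```text
clock: 7.5
position: [539.0, 99.1, 219.6]
ee_rot: [0.999, 0.053, 0.002, -0.003]
contact_force: [3.6, 1.0, -3.8]
gripper_width: 0.1
```

```bash
python3 wp.py 1.05,0.95,0.85,0.75,0.65
```

```text
now [539.   99.1 219.6] toolx 6.1 F [ 3.6  1.  -3.8] t 7.5
1.05 [-0.025, 0.001, -0.002] 0.2
0.95 [-0.049, 0.0, -0.002] 0.39
0.85 [-0.072, -0.002, -0.002] 0.58
0.75 [-0.095, -0.007, -0.002] 0.77
0.65 [-0.117, -0.014, -0.002] 0.96
```

play_rows(moves=[[[-0.025, 0.001, 0], 0.2, 1], [[-0.049, 0, 0], 0.39, 1], [[-0.072, -0.002, 0], 0.58, 1], [[-0.095, -0.007, 0], 0.77, 1], [[-0.117, -0.014, 0], 0.96, 1], [[-0.117, -0.014, 0], 0.96, 1]])

```text
clock: 8.25
position: [504.4, 95.9, 220.0]
ee_rot: [0.954, 0.299, 0.003, -0.004]
contact_force: [2.9, 4.1, -2.0]
gripper_width: -0.1
```

```bash
python3 wp.py 0.55,0.45,0.35,0.25,0.17; python3 - <<'E'
from h import *
im=arm.get_image('wrist'); save(im,'w4.png')
E
```

```text
now [504.4  95.9 220. ] toolx 34.8 F [ 2.9  4.1 -2. ] t 8.25
0.55 [-0.024, -0.012, -0.003] 0.2
0.45 [-0.044, -0.023, -0.003] 0.39
0.35 [-0.063, -0.037, -0.003] 0.58
0.25 [-0.081, -0.052, -0.003] 0.77
0.17 [-0.095, -0.065, -0.003] 0.92
```

View pics/w4.png

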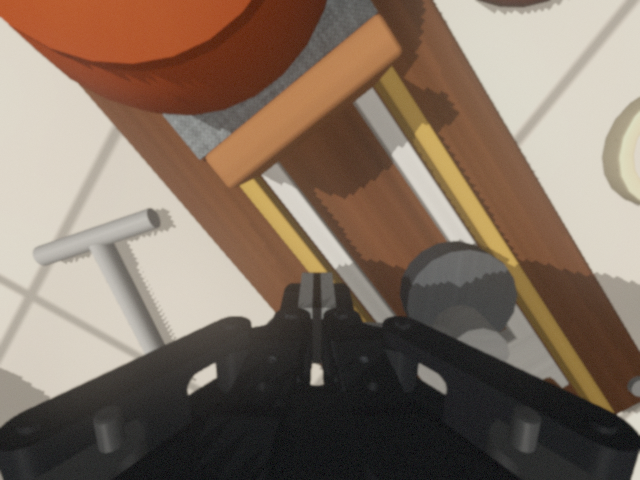

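play_rows(moves=[[[-0.024, -0.012, -0.003], 0.2, 1], [[-0.044, -0.023, -0.003], 0.39, 1], [[-0.063, -0.037, -0.003], 0.58, 1], [[-0.081, -0.052, -0.003], 0.77, 1], [[-0.093, -0.062, -0.003], 0.9, 1], [[-0.093, -0.062, -0.003], 0.9, 1], [[-0.093, -0.062, -0.003], 0.9, 1]])

```text
clock: 9.18
position: [477.2, 78.2, 219.9]
ee_rot: [0.859, 0.513, 0.003, -0.005]
contact_force: [0.2, 4.5, 2.9]
gripper_width: 0.0
```

```bash
python3 wp.py 0.17,0.1,0.05,0; python3 - <<'E'
from h import *
for n in ['top','scene']:
    im=arm.get_image(n); save(im,n+'5.png')
cv2.imwrite('pics/t5c.png',cv2.resize(cv2.imread('pics/top5.png')[165:293,200:410],None,fx=3.8,fy=3.8,interpolation=cv2.INTER_CUBIC))
cv2.imwrite('pics/s5c.png',cv2.resize(cv2.imread('pics/scene5.png')[180:330,255:455],None,fx=4,fy=4,interpolation=cv2.INTER_CUBIC))
E
```

```text
now [477.2  78.2 219.9] toolx 61.7 F [0.2 4.5 2.9] t 9.175
0.17 [-0.004, -0.006, -0.003] 0.03
0.1 [-0.014, -0.018, -0.003] 0.16
0.05 [-0.021, -0.028, -0.003] 0.26
0.0 [-0.028, -0.038, -0.003] 0.35
```

View pics/t5c.png

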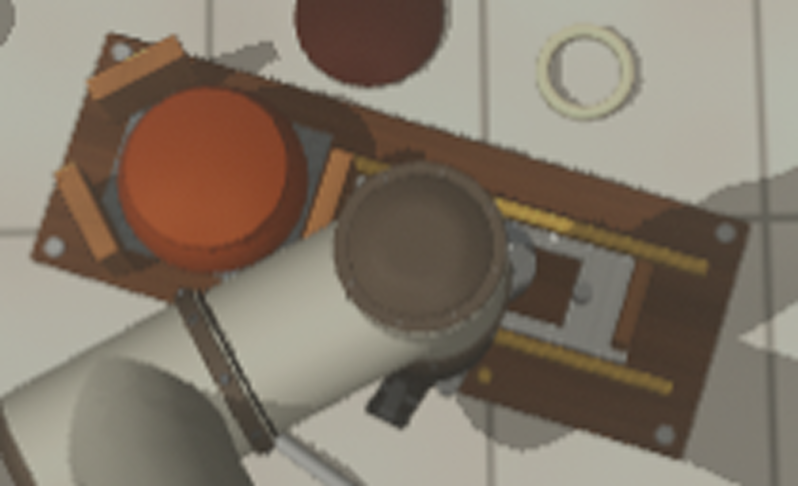

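View pics/s5c.png

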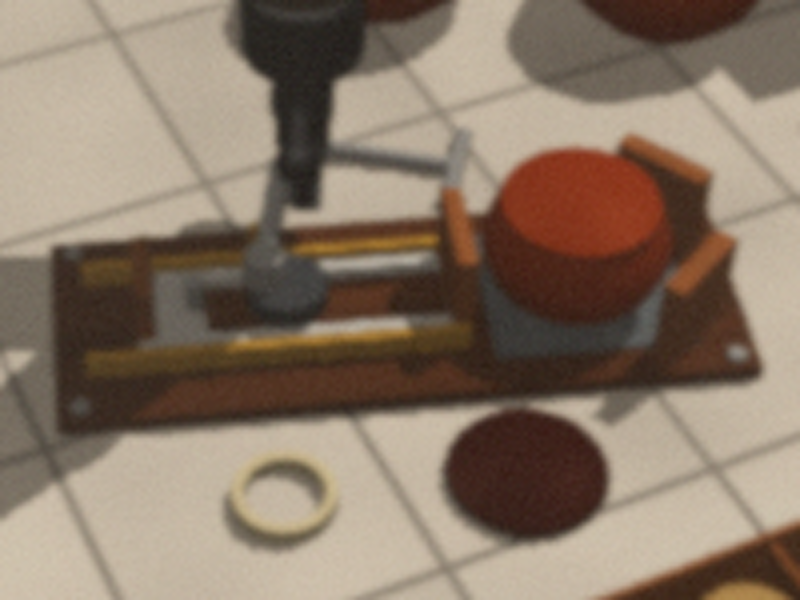

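play_rows(moves=[[[-0.008, -0.01, -0.003], 0.1, 1], [[-0.015, -0.02, -0.003], 0.2, 1], [[-0.022, -0.03, -0.003], 0.28, 1], [[-0.022, -0.03, -0.003], 0.28, 1], [[-0.022, -0.03, -0.003], 0.28, 1]])

```text
clock: 9.9
position: [470.9, 69.9, 219.7]
ee_rot: [0.819, 0.573, 0.003, -0.005]
contact_force: [-0.1, 4.5, 4.0]
gripper_width: 0.1
```

play_rows(moves=[[[0.015, 0.045, 0], 0, 1], [[0.026, 0.08, 0], 0, 1], [[0.026, 0.08, 0.08], 0, 1], [[0.026, 0.08, 0.2], 0, 1], [[0.01, 0, 0.35], 0, 1], [[-0.01, -0.1, 0.48], 0, 1], [[-0.03, -0.2, 0.57], 0, 1], [[-0.03, -0.27, 0.6], 0, 1], [[-0.03, -0.27, 0.6], 0, 1], [[-0.03, -0.27, 0.6], 0, 1]])

```text
clock: 11.15
position: [461.8, -10.7, 398.9]
ee_rot: [0.82, 0.573, 0.002, -0.005]
contact_force: [0.3, 1.1, -0.3]
gripper_width: 0.1
```

```bash
python3 wp.py 0.05,0; python3 - <<'E'
from h import *
for n in ['top','scene','wrist']:
    im=arm.get_image(n); save(im,n+'6.png')
cv2.imwrite('pics/t6c.png',cv2.resize(cv2.imread('pics/top6.png')[165:293,200:410],None,fx=3.8,fy=3.8,interpolation=cv2.INTER_CUBIC))
cv2.imwrite('pics/s6c.png',cv2.resize(cv2.imread('pics/scene6.png')[180:330,255:455],None,fx=4,fy=4,interpolation=cv2.INTER_CUBIC))
E
```

```text
now [461.8 -10.7 398.9] toolx 69.9 F [ 0.3  1.1 -0.3] t 11.15
0.05 [0.03, 0.268, -0.6] -0.02
0.0 [0.023, 0.259, -0.6] 0.08
```

View pics/wrist6.png

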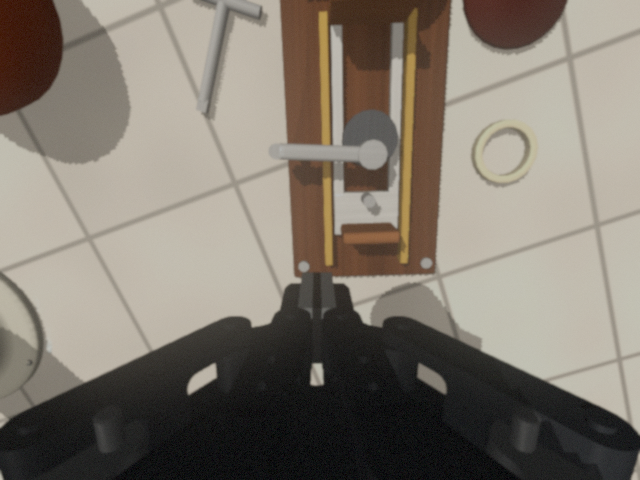

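View pics/s6c.png

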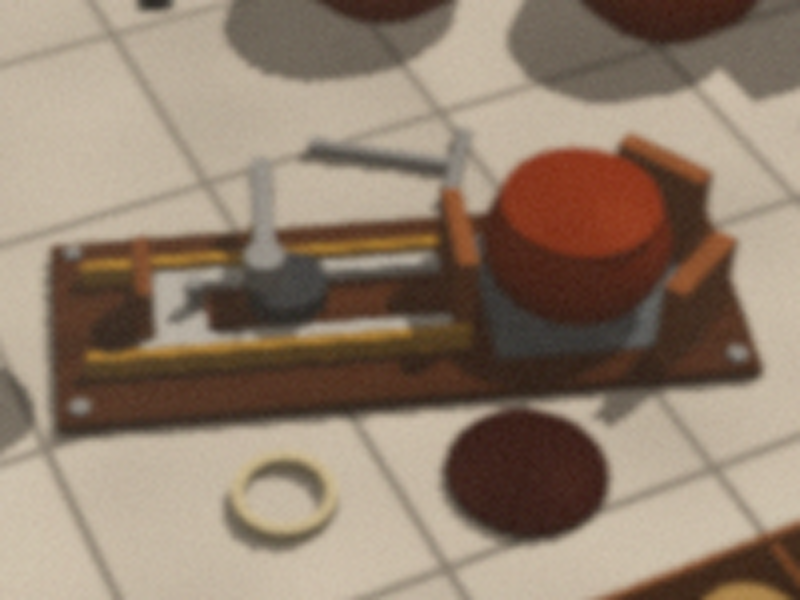

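```bash
python3 - <<'E'
import cv2
a=cv2.imread('pics/wrist6.png'); cv2.imwrite('pics/w6c.png',cv2.resize(a[100:290,250:470],None,fx=3.1,fy=3.1,interpolation=cv2.INTER_CUBIC))
E
```

```text
(no output)
```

View pics/w6c.png

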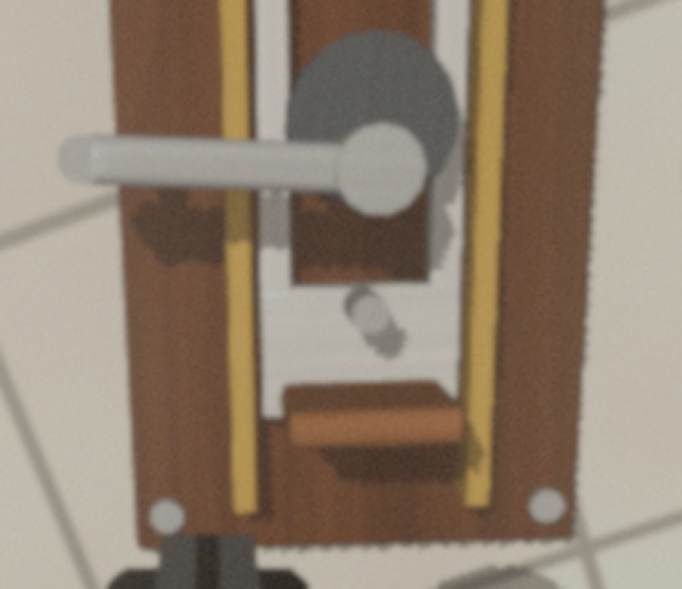

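View pics/t6c.png

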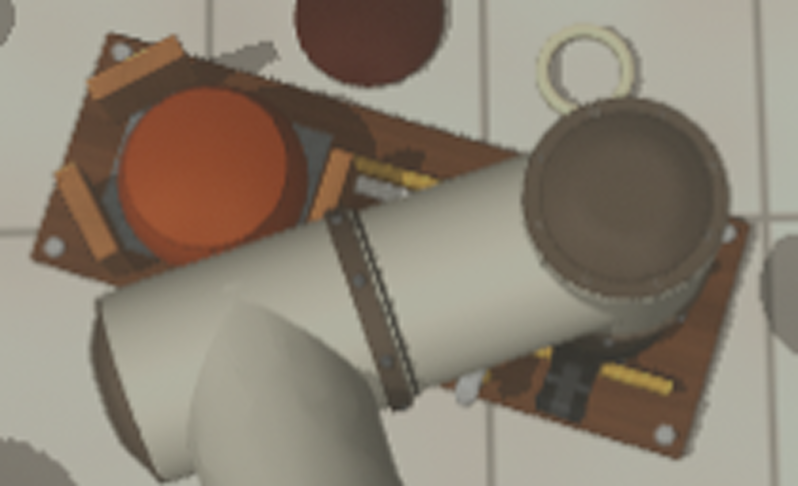

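```bash
cat > ang.py <<'E'
from h import *
im=arm.get_image('wrist')
C=lambda c:(c[0]/3.1+250,c[1]/3.1+100)
X=lambda c,z:ray(im,C(c),z)
def A(a,b): d=b-a; return np.degrees(np.arctan2(d[1],d[0]))
hub=X((381,169),66); a1=X((95,160.5),64); a2=X((335,167),64); end=X((63,158),57)
print('hub',hub.round(1),'end',end.round(1),np.linalg.norm(end-hub)); print('lever dir',A(a2,a1),A(hub,a1),)
b1,b2=X((167,517),13),X((547,506),13); print('bolts',b1,b2,A(b2,b1))
print('plate',A(X((463,440),65),X((291,443),65)),X((463,440),65),X((291,443),65))
print('corners',A(X((575,540),12),X((140,547),12)),X((575,540),12),X((140,547),12))
print('rail',A(X((245,510),28),X((233,10),28))+90,A(X((478,505),28),X((493,10),28))+90)
print('edge', A(X((140,547),12),X((112,10),12))+90,A(X((575,540),12),X((604,10),12))+90)
E
python3 ang.py
```

```text
hub [526.6  30.1  66. ] end [442.6  63.8  57. ] 90.98863961183947
lever dir 158.4859577849875 158.35547833403507
bolts [424.92487894 -63.56581519  13.        ] [ 554.25790708 -105.90952262   13.        ] 161.87152367957233
plate 161.12412067317845 [525.85630569 -53.99577562  65.        ] [476.99237972 -37.28889346  65.        ]
corners 161.1138623882928 [ 560.49160157 -122.34039964   12.        ] [411.4746111  -71.36075693  12.        ]
rail 161.8233116760327 162.08493686524503
edge 161.87749233423995 162.11772981753558
```

Rails, edges and bolts put fixture +y at 161.9°, and the lever points 158.4°. So the cam is at about +0.06 rad, still 3.5° short. I'll push it about 4 mm further at the same radius.

play_rows(moves=[[[0.02, 0.12, 0], 0, 1], [[0.04, 0.25, -0.03], 0.05, 1], [[0.051, 0.333, -0.12], 0.067, 1], [[0.051, 0.333, -0.28], 0.067, 1], [[0.051, 0.333, -0.44], 0.067, 1], [[0.051, 0.333, -0.56], 0.067, 1], [[0.051, 0.333, -0.597], 0.067, 1], [[0.037, 0.29, -0.597], 0.067, 1], [[0.03, 0.27, -0.597], 0.067, 1], [[0.027, 0.26, -0.597], 0.067, 1], [[0.025, 0.254, -0.597], 0.067, 1], [[0.025, 0.254, -0.597], 0.067, 1]])

```text
clock: 12.85
position: [469.6, 66.2, 221.3]
ee_rot: [0.809, 0.587, 0.004, -0.005]
contact_force: [-1.5, 5.4, -0.4]
gripper_width: -0.2
```

```bash
python3 - <<'E'
from h import *
s=arm.read_state(); d=s['position'][:2]-[526.8,30]; c,si=.3107,.9505
print(s['position'],s['contact_force'],c*d[0]+si*d[1],-si*d[0]+c*d[1])
E
```

```text
[469.60451085  66.22947446 221.26731638] [-1.4645302   5.41899711 -0.35889048] 16.66547699246163 65.62081014670994
```

Exactly on target. I'll back off, rise and view again from the same pose.

play_rows(moves=[[[0.012, 0.038, 0], 0, 1], [[0.026, 0.08, 0], 0, 1], [[0.026, 0.08, 0.08], 0, 1], [[0.026, 0.08, 0.2], 0, 1], [[0.01, 0, 0.35], 0, 1], [[-0.01, -0.1, 0.48], 0, 1], [[-0.025, -0.2, 0.57], 0, 1], [[-0.025, -0.256, 0.592], 0, 1], [[-0.025, -0.256, 0.592], 0, 1], [[-0.025, -0.256, 0.592], 0, 1]])

```text
clock: 14.1
position: [462.2, -10.2, 397.6]
ee_rot: [0.809, 0.587, 0.003, -0.006]
contact_force: [0.1, -0.3, -0.2]
gripper_width: -0.1
```

```bash
python3 - <<'E'
from h import *
for n in ['scene','wrist']:
    im=arm.get_image(n); save(im,n+'7.png')
a=cv2.imread('pics/wrist7.png'); cv2.imwrite('pics/w7c.png',cv2.resize(a[100:290,250:470],None,fx=3.1,fy=3.1,interpolation=cv2.INTER_CUBIC))
E
```

```text
(no output)
```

View pics/w7c.png

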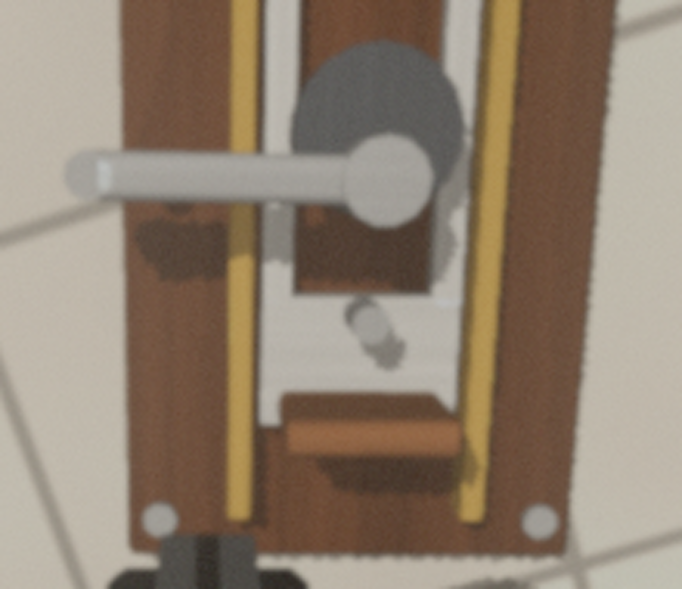

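```bash
cat > ang2.py <<'E'
from h import *
im=arm.get_image('wrist')
C=lambda c:(c[0]/3.1+250,c[1]/3.1+100)
X=lambda c,z:ray(im,C(c),z)
def A(a,b): d=b-a; return np.degrees(np.arctan2(d[1],d[0]))
hub=X((388,180),66); a1=X((105,175),64); a2=X((335,179),64)
print('hub',hub.round(1)); print('lever dir',A(a2,a1),A(hub,a1))
# edges of lever automatically
g=cv2.cvtColor(im['pixels'],cv2.COLOR_RGB2GRAY).astype(float)
pts=[]
for u in range(286,358,2):
    v0=100+int(round((175+(u-284)*4/74)/3.1))
    col=cv2.GaussianBlur(g,(5,3),0)[:,u]; seg=np.abs(np.gradient(col))
    def pk(lo,hi):
        w=seg[lo:hi]; return (w*np.arange(lo,hi)).sum()/w.sum()
    t=pk(v0-12,v0-3); b=pk(v0+4,v0+13); pts.append((u,(t+b)/2,b-t))
pts=np.array(pts); k=np.polyfit(pts[:,0],pts[:,1],1); print('fit',k, pts[:,2].mean(), np.std(pts[:,1]-np.polyval(k,pts[:,0])))
print('auto',A(ray(im,(350,np.polyval(k,350)),62),ray(im,(288,np.polyval(k,288)),62)))
b1,b2=X((160,520),13),X((540,521),13); print('bolts',A(b2,b1))
print('rail',A(X((239,515),28),X((243,10),28))+90,A(X((471,515),28),X((505,10),28))+90)
print('edge', A(X((131,551),12),X((121,10),12))+90,A(X((566,551),12),X((615,10),12))+90)
print('plate rear',A(X((460,455),65),X((288,453),65)),X((460,455),65),X((288,453),65))
d=X((374,454),65)[:2]-hub[:2]; c,s=np.cos(np.radians(71.9)),np.sin(np.radians(71.9)); print('plate rel hub',c*d[0]+s*d[1],-s*d[0]+c*d[1])
E
python3 ang2.py
```

```text
hub [526.7  30.2  66. ]
lever dir 161.02847729225982 161.042179080994
fit [1.39944933e-02 1.52090102e+02] 14.643153277893646 0.23316912618546876
auto 161.218841894262
bolts 161.95505452744248
rail 162.0114433840636 161.95774149735138
edge 161.9614396889579 162.03551735956017
plate rear 161.39305327187128 [525.8097213 -54.2833976  65.       ] [476.86436434 -37.80485846  65.        ]
plate rel hub -80.3214468783654 0.44397729631310057
```

The lever reads 161.1° against 162.0° for the fixture, so the cam is within about 0.015 rad of its low point. Now I go behind the push plate, whose face is about 80 mm behind the pivot.

play_rows(moves=[[[0.05, -0.107, 0], 0, 1], [[0.101, -0.214, -0.05], 0, 1], [[0.101, -0.214, -0.2], 0, 1], [[0.101, -0.214, -0.36], 0, 1], [[0.101, -0.214, -0.5], 0, 1], [[0.101, -0.214, -0.6], 0, 1], [[0.101, -0.214, -0.629], 0, 1], [[0.101, -0.214, -0.629], 0, 1], [[0.101, -0.214, -0.629], 0, 1]])

```text
clock: 15.38
position: [493.2, -73.9, 210.3]
ee_rot: [0.809, 0.588, 0.005, -0.005]
contact_force: [-0.5, -0.4, -0.4]
gripper_width: -0.2
```

```bash
cat > st.py <<'E'
from h import *
s=arm.read_state(); d=s['position'][:2]-[526.7,30.2]; c,si=.3107,.9505; F=s['contact_force']
print('t',s['clock'],s['position'].round(1),'fix x,y',(c*d[0]+si*d[1]).round(1),(-si*d[0]+c*d[1]).round(1),'F',F.round(1),'Fx fix',(c*F[0]+si*F[1]).round(1))
E
python3 st.py; python3 - <<'E'
from h import *
im=arm.get_image('scene'); save(im,'s8.png')
cv2.imwrite('pics/s8c.png',cv2.resize(cv2.imread('pics/s8.png')[180:330,255:455],None,fx=4,fy=4,interpolation=cv2.INTER_CUBIC))
im=arm.get_image('wrist'); save(im,'w8.png')
E
```

```text
t 15.375 [493.2 -73.9 210.3] fix x,y -109.4 -0.5 F [-0.5 -0.4 -0.4] Fx fix -0.6
```

View pics/s8c.png

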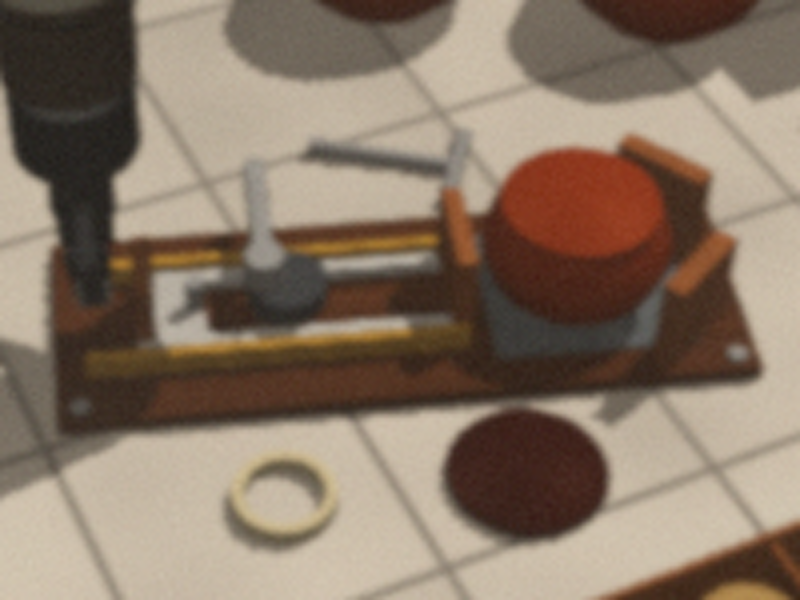

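View pics/w8.png

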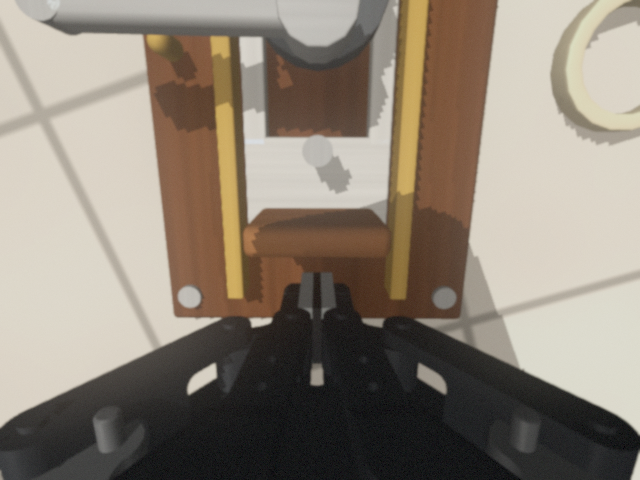

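The fingers are centred behind the plate between the rails. I push forward about 40 mm slowly.

play_rows(moves=[[[0.008, 0.025, 0], 0, 1], [[0.016, 0.048, 0], 0, 1], [[0.021, 0.063, 0], 0, 1], [[0.024, 0.073, 0], 0, 1], [[0.027, 0.083, 0], 0, 1], [[0.03, 0.093, 0], 0, 1], [[0.033, 0.102, 0], 0, 1], [[0.036, 0.11, 0], 0, 1], [[0.039, 0.118, 0], 0, 1], [[0.041, 0.127, 0], 0, 1], [[0.041, 0.127, 0], 0, 1]])

```text
clock: 16.85
position: [505.5, -36.6, 210.7]
ee_rot: [0.809, 0.588, 0.004, -0.005]
contact_force: [1.2, -7.6, 3.3]
gripper_width: 0.2
```

```bash
python3 st.py
```

```text
t 16.85 [505.5 -36.6 210.7] fix x,y -70.1 -0.6 F [ 1.2 -7.6  3.3] Fx fix -6.9
```

play_rows(moves=[[[0.002, 0.006, 0], 0, 1], [[0.004, 0.012, 0], 0, 1], [[0.005, 0.016, 0], 0, 1], [[0.005, 0.016, 0], 0, 1]])

```text
clock: 17.35
position: [506.2, -35.4, 210.8]
ee_rot: [0.809, 0.588, 0.001, -0.004]
contact_force: [1.4, -24.8, 3.9]
gripper_width: 0.2
```

```bash
python3 st.py
```

```text
t 17.35 [506.2 -35.4 210.8] fix x,y -68.7 -0.9 F [  1.4 -24.8   3.9] Fx fix -23.1
```

play_rows(moves=[[[0.001, 0.004, 0], 0, 1], [[0.002, 0.008, 0], 0, 1], [[0.002, 0.008, 0], 0, 1]])

```text
clock: 17.73
position: [506.5, -34.9, 210.7]
ee_rot: [0.809, 0.588, -0.001, -0.003]
contact_force: [2.0, -16.1, 1.5]
gripper_width: -0.2
```

```bash
python3 st.py
```

```text
t 17.725 [506.5 -34.9 210.7] fix x,y -68.2 -1.0 F [  2.  -16.1   1.5] Fx fix -14.7
```

Firm resistance at tool x ≈ -68.5 (23 N). I need to see whether this is the stop.

```bash
python3 - <<'E'
from h import *
for n in ['top','scene','wrist']:
    im=arm.get_image(n); save(im,n+'9.png')
cv2.imwrite('pics/s9c.png',cv2.resize(cv2.imread('pics/scene9.png')[180:330,255:455],None,fx=4,fy=4,interpolation=cv2.INTER_CUBIC))
cv2.imwrite('pics/t9c.png',cv2.resize(cv2.imread('pics/top9.png')[165:293,200:410],None,fx=3.8,fy=3.8,interpolation=cv2.INTER_CUBIC))
E
```

```text
(no output)
```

View pics/s9c.png

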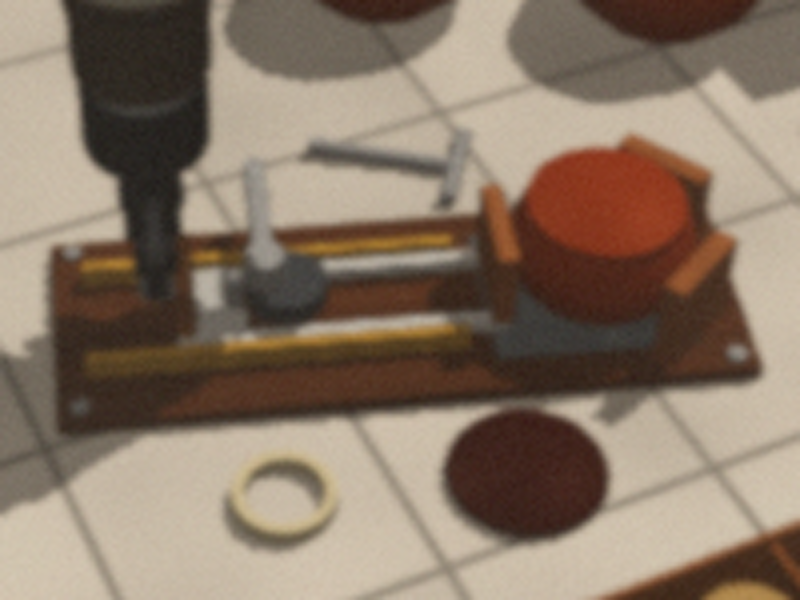

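View pics/wrist9.png

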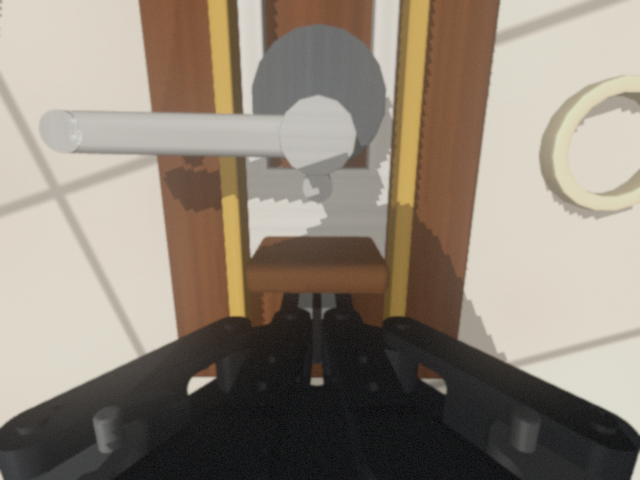

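View pics/t9c.png

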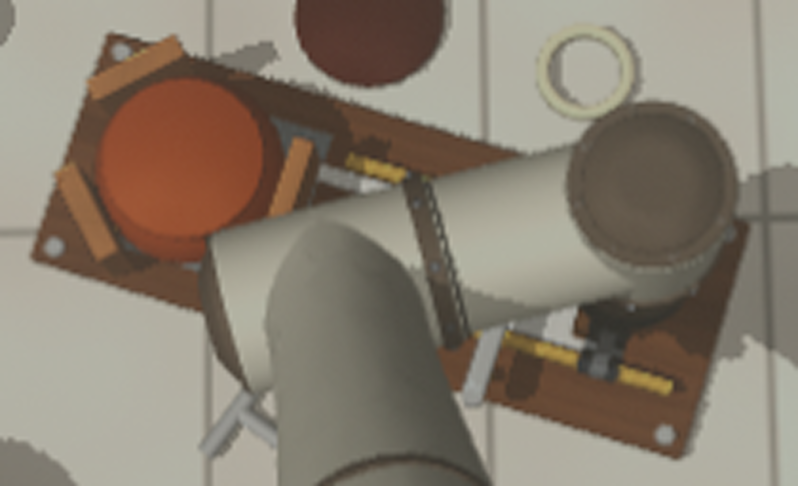

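```bash
python3 - <<'E'
from h import *
im=arm.get_image('top')
g0=cv2.imread('pics/top0.png');g1=cv2.imread('pics/top9.png')
# template match of jaw upper end & bowl between pictures, subpixel by upsampling
def track(box,z,im=im,g0=g0,g1=g1,name=''):
    x0,y0,x1,y1=box; k=8
    up=lambda a:cv2.resize(a,None,fx=k,fy=k,interpolation=cv2.INTER_CUBIC)
    t=up(g0[y0:y1,x0:x1]); m=16; s=up(g1[y0-m:y1+m,x0-m:x1+m])
    r=cv2.matchTemplate(s,t,cv2.TM_CCOEFF_NORMED); _,v,_,l=cv2.minMaxLoc(r)
    d=np.array(l)/k-m; c=np.array([(x0+x1)/2,(y0+y1)/2]); D=ray(im,c+d,z)-ray(im,c,z)
    c_,s_=np.cos(np.radians(72)),np.sin(np.radians(72))
    print(name,'px',d,'conf',round(v,3),'fix dx,dy',(c_*D[0]+s_*D[1]).round(1),(-s_*D[0]+c_*D[1]).round(1))
track((286,202,296,214),78,name='jaw')
track((232,188,270,212),97,name='bowl')
sc=arm.get_image('scene'); s0=cv2.imread('pics/scene0.png'); s1=cv2.imread('pics/scene9.png')
track((364,226,375,245),70,sc,s0,s1,'jaw scene')
track((378,216,424,250),90,sc,s0,s1,'bowl scene')
track((286,238,296,258),55,sc,s0,s1,'plate scene')
E
python3 st.py
```

```text
jaw px [-10.125  -3.25 ] conf 0.881 fix dx,dy 25.2 -0.6
bowl px [-5.5 -1.5] conf 0.774 fix dx,dy 13.5 0.3
jaw scene px [10.    -1.875] conf 0.919 fix dx,dy 26.0 3.9
bowl scene px [5.375 0.25 ] conf 0.909 fix dx,dy 12.9 -2.4
plate scene px [11.125 -1.   ] conf 0.779 fix dx,dy 27.6 0.4
t 17.975 [506.5 -34.9 210.7] fix x,y -68.2 -1.0 F [  1.4 -16.9   1.9] Fx fix -15.6
```

Bowl moved 13 mm and the jaw 25–27 mm, so it is at or near the stop. I'll do one firmer push (about 30 N) to see whether it yields further.

play_rows(moves=[[[0.002, 0.006, 0], 0, 1], [[0.004, 0.013, 0], 0, 1], [[0.004, 0.013, 0], 0, 1], [[0.004, 0.013, 0], 0, 1]])

```text
clock: 18.48
position: [507.1, -34.1, 210.7]
ee_rot: [0.809, 0.587, -0.004, -0.003]
contact_force: [2.0, -23.0, 2.0]
gripper_width: 0.0
```

```bash
python3 st.py
```

```text
t 18.475 [507.1 -34.1 210.7] fix x,y -67.2 -1.3 F [  2. -23.   2.] Fx fix -21.2
```

play_rows(moves=[[[-0.012, -0.036, 0], 0, 1], [[-0.031, -0.095, 0], 0, 1], [[-0.031, -0.095, 0.06], 0, 1], [[-0.031, -0.095, 0.2], 0, 1], [[-0.05, -0.06, 0.38], 0, 1], [[-0.1, 0, 0.52], 0, 1], [[-0.15, 0.08, 0.61], 0, 1], [[-0.15, 0.08, 0.623], 0, 1], [[-0.15, 0.08, 0.623], 0, 1], [[-0.15, 0.08, 0.623], 0, 1]])

```text
clock: 19.73
position: [462.1, -10.5, 396.2]
ee_rot: [0.809, 0.587, -0.006, -0.003]
contact_force: [0.7, 0.0, -0.8]
gripper_width: -0.1
```

```bash
python3 st.py; python3 - <<'E'
from h import *
for n in ['scene','wrist']:
    im=arm.get_image(n); save(im,n+'10.png')
a=cv2.imread('pics/wrist10.png'); cv2.imwrite('pics/w10c.png',cv2.resize(a[100:290,250:470],None,fx=3.1,fy=3.1,interpolation=cv2.INTER_CUBIC))
cv2.imwrite('pics/s10c.png',cv2.resize(cv2.imread('pics/scene10.png')[180:330,255:455],None,fx=4,fy=4,interpolation=cv2.INTER_CUBIC))
E
```

```text
t 19.725 [462.1 -10.5 396.2] fix x,y -58.8 48.7 F [ 0.7  0.  -0.8] Fx fix 0.3
```

View pics/w10c.png

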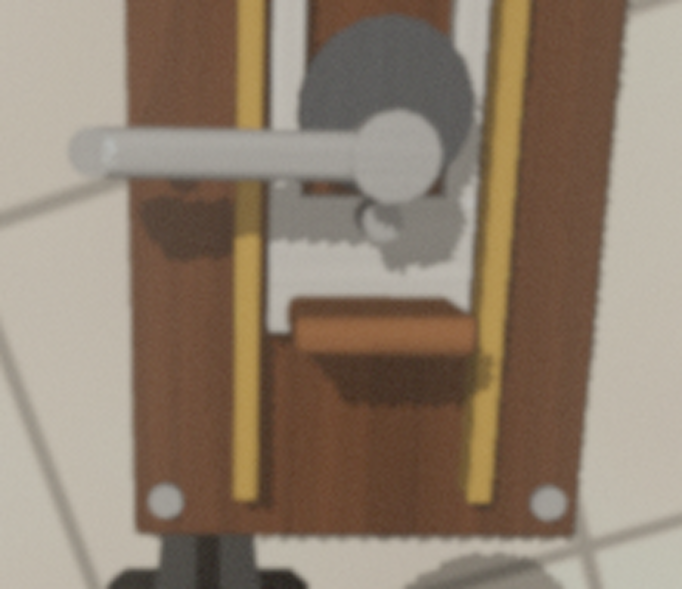

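View pics/s10c.png

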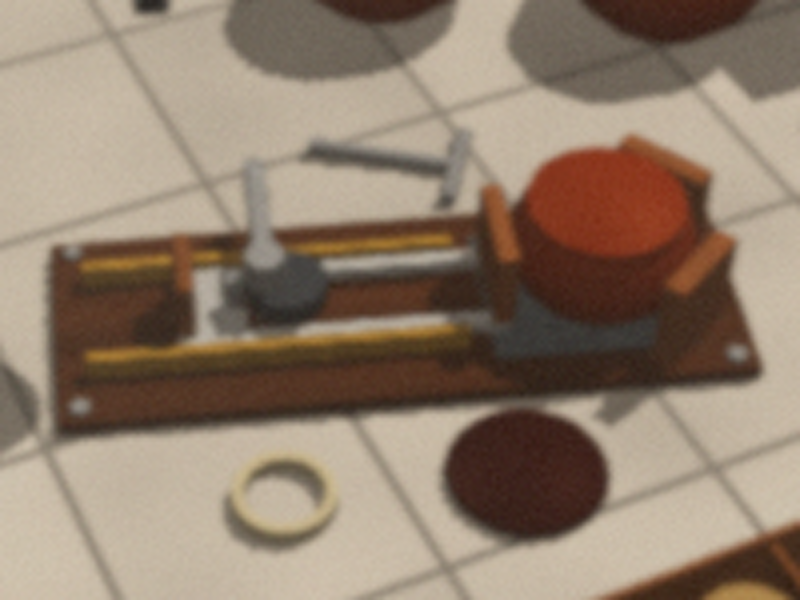

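```bash
python3 - <<'E'
from h import *
im=arm.get_image('wrist')
C=lambda c:(c[0]/3.1+250,c[1]/3.1+100)
X=lambda c,z:ray(im,C(c),z)
def A(a,b): d=b-a; return np.degrees(np.arctan2(d[1],d[0]))
hub=X((397,155),66)
print('hub',hub.round(1),'lever',A(X((345,154),64),X((115,152),64)),A(hub,X((85,151.5),64)))
print('bolts',A(X((549,503),13),X((165,501),13)),'rails',A(X((246,500),28),X((250,10),28))+90,A(X((480,500),28),X((514,10),28))+90)
c,s=np.cos(np.radians(72)),np.sin(np.radians(72))
def f(P): d=P[:2]-hub[:2]; return np.array([c*d[0]+s*d[1],-s*d[0]+c*d[1]]).round(1)
print('plate rear top',f(X((385,352),65)),'bars end',f(X((280,333),28)),'roller',f(X((378,222),40)), 'bolts',f(X((165,501),13)),f(X((549,503),13)))
# same from w7 (needs camera of that time; approximate by pixel scale)
E
python3 - <<'E'
import sys; sys.path.insert(0,'.')
from h import *
# w7 rays with pose earlier: reuse current calibration shifted via bolts reference
im=arm.get_image('wrist')
C=lambda c:(c[0]/3.1+250,c[1]/3.1+100)
X=lambda c,z:ray(im,C(c),z)
D0=X((374,454),65)-X((350,520.5),13); D1=X((385,352),65)-X((357,502),13)
c,s=np.cos(np.radians(72)),np.sin(np.radians(72))
d=D1-D0; print('plate travel rel bolts',c*d[0]+s*d[1])
d=(X((280,333),28)-X((357,502),13))-(X((270,426),28)-X((350,520.5),13)); print('bars end travel',c*d[0]+s*d[1])
d=(X((378,222),40)-X((357,502),13))-(X((372,326),40)-X((350,520.5),13)); print('roller travel',c*d[0]+s*d[1])
d=(X((373,195),28)-X((357,502),13))-(X((363,294),28)-X((350,520.5),13)); print('slot edge travel',c*d[0]+s*d[1])
E
```

```text
hub [527.   30.5  66. ] lever 161.42858174415105 161.31213388056784
bolts 161.82501926117655 rails 162.04133700841484 162.1445314561738
plate rear top [-55.7   0.7] bars end [-57.1  29.2] roller [-20.4   0.5] bolts [-120.7   68.2] [-121.1  -68.2]
plate travel rel bolts 24.11296697811973
bars end travel 24.530461194788966
roller travel 25.1653778615167
slot edge travel 24.281300171811253
```

The lever is still at cam ≈ 0.01. Estimates of the slide's travel run from 25 to 27.6 mm, so I'm not sure it is fully forward. I'll clear the arm for undisturbed top and scene views.

play_rows(moves=[[[-0.05, -0.15, 0], 0, 1], [[-0.1, -0.3, 0], 0, 1], [[-0.15, -0.5, 0], 0, 1], [[-0.2, -0.65, 0], 0, 1], [[-0.2, -0.75, 0], 0, 1], [[-0.2, -0.75, 0], 0, 1]])

```text
clock: 20.68
position: [402.1, -237.1, 396.1]
ee_rot: [0.811, 0.586, -0.006, -0.003]
contact_force: [0.2, 0.3, -0.1]
gripper_width: -0.0
```

```bash
python3 - <<'E'
from h import *
for n in ['top','scene']:
    im=arm.get_image(n); save(im,n+'11.png')
a=cv2.imread('pics/top0.png')[180:260,200:400]; b=cv2.imread('pics/top11.png')[180:260,200:400]
cv2.imwrite('pics/cmp11.png',cv2.resize(np.vstack([a,b])[:, :],None,fx=3.7,fy=3.7,interpolation=cv2.INTER_CUBIC))
E
```

```text
(no output)
```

View pics/cmp11.png

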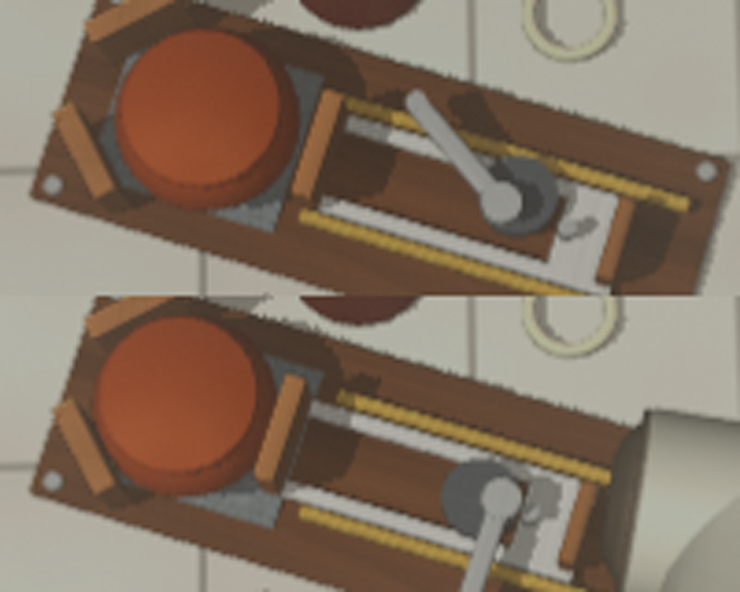

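```bash
python3 - <<'E'
from h import *
im=arm.get_image('top')
c,s=np.cos(np.radians(72)),np.sin(np.radians(72))
def disp(p0,p1,z):
    D=ray(im,p1,z)-ray(im,p0,z); return (c*D[0]+s*D[1]).round(2),(-s*D[0]+c*D[1]).round(2)
def ecc(box,shift,z,name):
    x0,y0,x1,y1=box
    a=cv2.cvtColor(cv2.imread('pics/top0.png'),cv2.COLOR_BGR2LAB).astype(np.float32);b=cv2.cvtColor(cv2.imread('pics/top11.png'),cv2.COLOR_BGR2LAB).astype(np.float32)
    for ch in (1,2,0):
        t=a[y0:y1,x0:x1,ch]; W=np.array([[1,0,x0+shift[0]],[0,1,y0+shift[1]]],np.float32)
        try:
            cc,W=cv2.findTransformECC(t,b[:,:,ch],W,cv2.MOTION_TRANSLATION,(3,200,1e-5),None,3)
            d=W[:,2]-[x0,y0]; m=np.array([(x0+x1)/2,(y0+y1)/2]); print(name,ch,d.round(2),round(cc,3),disp(m,m+d,z))
        except cv2.error as e: print(name,ch,'fail')
# crop scale 3.7 offset (200,180)
ecc((278,202,294,236),(-10.5,-3),78,'jaw')
ecc((359,232,374,257),(-10.5,-3),65,'plate')
ecc((230,186,276,240),(-5.5,-2),85,'bowl')
ecc((356,246,368,260),(-10.5,-3),65,'plate lo')
# static check
ecc((206,206,234,238),(0,0),78,'vee static')
E
```

```text
jaw 1 [-9.29 -4.72] 0.61 (np.float64(24.31), np.float64(-4.42))
jaw 2 [-10.01  -3.57] 0.83 (np.float64(25.08), np.float64(-1.33))
jaw 0 [-10.05  -3.26] 0.935 (np.float64(24.95), np.float64(-0.58))
plate 1 [-10.42  -3.07] 0.994 (np.float64(25.37), np.float64(0.12))
plate 2 [-10.46  -2.89] 0.993 (np.float64(25.33), np.float64(0.57))
plate 0 [-9.93 -3.1 ] 0.978 (np.float64(24.3), np.float64(-0.27))
bowl 1 [-6.02 -2.55] 0.968 (np.float64(15.51), np.float64(-1.7))
bowl 2 [-5.8  -2.37] 0.898 (np.float64(14.88), np.float64(-1.44))
bowl 0 [-5.36 -1.62] 0.765 (np.float64(13.31), np.float64(-0.04))
plate lo 1 [-10.42  -3.14] 0.995 (np.float64(25.35), np.float64(-0.02))
plate lo 2 [-10.29  -3.61] 0.989 (np.float64(25.38), np.float64(-1.17))
plate lo 0 [-10.25  -3.29] 0.995 (np.float64(25.07), np.float64(-0.46))
vee static 1 [-1.71  1.26] 0.686 (np.float64(2.94), np.float64(4.04))
vee static 2 [-0.63  0.59] 0.679 (np.float64(0.98), np.float64(1.78))
vee static 0 [-0.1  -0.05] 0.988 (np.float64(0.28), np.float64(-0.05))
```

Plate and jaw both read 25.3 mm of travel, and 28 mm is needed if the slide began fully back. I'll check the absolute jaw position and the bowl's position against its seat.

```bash
python3 - <<'E'
from h import *
im=arm.get_image('top')
p=(528.3,27.5,np.radians(72.1)); c,s=np.cos(p[2]),np.sin(p[2])
def f(P): d=P[:2]-np.array(p[:2]); return np.array([c*d[0]+s*d[1],-s*d[0]+c*d[1]]).round(1)
def w(q): return np.array([p[0]+c*q[0]-s*q[1],p[1]+s*q[0]+c*q[1],q[2]])
for nm,f0 in [('0','pics/top0.png'),('11','pics/top11.png')]:
    a=cv2.imread(f0); k=6; x0,y0,x1,y1=200,165,310,265
    b=cv2.resize(a[y0:y1,x0:x1],None,fx=k,fy=k,interpolation=cv2.INTER_CUBIC)
    def pt(q): u=proj(im,w(q)); return tuple(int(v) for v in ((u+0.5-[x0,y0])*k-0.5))
    def poly(L,col): cv2.polylines(b,[np.array([pt(q) for q in L])],True,col,1)
    sl=0 if nm=='0' else 28
    poly([(112+sl,-30,78),(126+sl,-30,78),(126+sl,30,78),(112+sl,30,78)],(255,255,0))
    if nm=='11': poly([(112+25.3,-30,78),(126+25.3,-30,78),(126+25.3,30,78),(112+25.3,30,78)],(0,255,0))
    poly([(215+60*np.cos(t),60*np.sin(t),56) for t in np.linspace(0,6.28,60)],(255,0,255))
    poly([(305,-80,12),(305,80,12),(100,80,12),(100,-80,12)],(255,255,255))
    cv2.imwrite('pics/ov%s.png'%nm,b)
E
```

```text
(no output)
```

View pics/ov0.png

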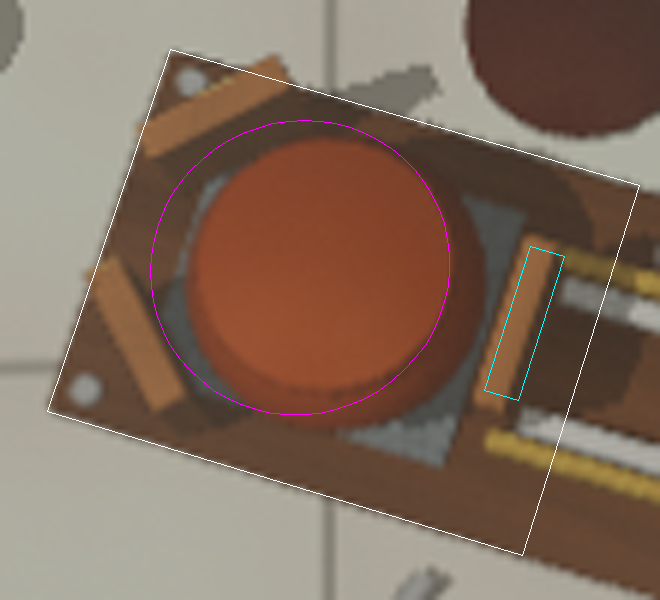

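View pics/ov11.png

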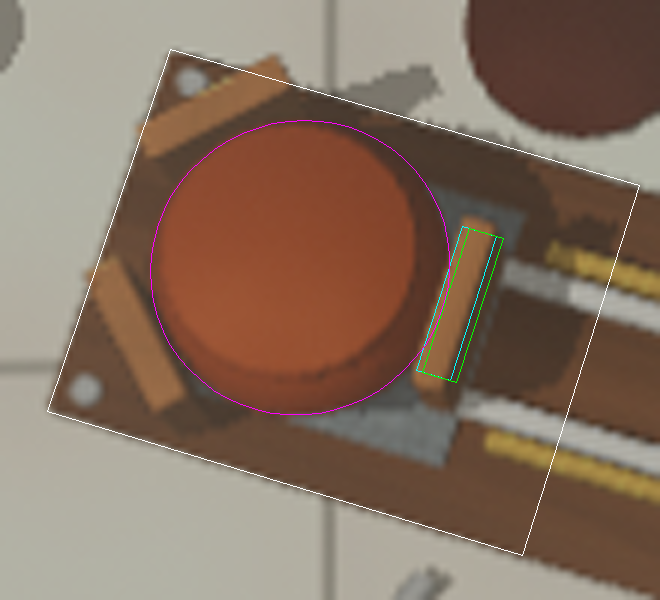

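The bowl now lies on the predicted seat circle (magenta) and the jaw lies on the 28 mm outline. At the start the jaw was already about 2–3 mm ahead of the 0 mm outline, which explains the 25 mm. I'll check the contact with the vee from above with the wrist camera.

play_rows(moves=[[[0.05, 0.15, 0.03], 0, 1], [[0.12, 0.35, 0.06], 0, 1], [[0.18, 0.52, 0.1], 0, 1], [[0.25, 0.7, 0.1], 0, 1], [[0.3, 0.8, 0.1], 0, 1], [[0.3, 0.8, 0.1], 0, 1]])

```text
clock: 21.62
position: [492.9, 8.0, 426.3]
ee_rot: [0.808, 0.59, -0.005, -0.003]
contact_force: [-0.1, -0.4, -0.4]
gripper_width: -0.0
```

play_rows(moves=[[[0.08, 0.15, 0], 0, 1], [[0.16, 0.3, 0], 0, 1], [[0.24, 0.45, 0], 0, 1], [[0.27, 0.53, 0], 0, 1], [[0.27, 0.55, 0], 0, 1], [[0.27, 0.55, 0], 0, 1]])

```text
clock: 22.38
position: [573.3, 172.5, 426.3]
ee_rot: [0.808, 0.59, -0.006, -0.003]
contact_force: [-0.0, -0.8, 0.7]
gripper_width: 0.0
```

```bash
python3 st.py; python3 - <<'E'
from h import *
im=arm.get_image('wrist'); save(im,'w12.png')
E
```

```text
t 22.375 [573.3 172.5 426.3] fix x,y 149.7 -0.1 F [-0.  -0.8  0.7] Fx fix -0.7
```

View pics/w12.png

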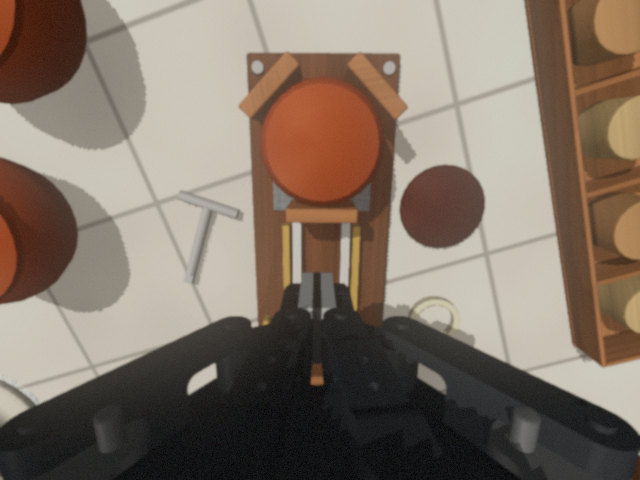

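```bash
python3 - <<'E'
from h import *
from scipy.optimize import least_squares
im=arm.get_image('wrist')
# fit local fixture pose with board front corners & bolts symmetric
obs=[((305,80,12),(248,53)),((305,-80,12),(400,54))]
def w(p,q): c,s=np.cos(p[2]),np.sin(p[2]); return np.array([p[0]+c*q[0]-s*q[1],p[1]+s*q[0]+c*q[1],q[2]])
r=least_squares(lambda p:np.concatenate([proj(im,w(p,q))-x for q,x in obs]),[528,29,1.256]); p=r.x; print(p,r.fun)
p=np.array([p[0],p[1],p[2]])
k=3.8; x0,y0,x1,y1=230,40,420,195
b=cv2.resize(cv2.imread('pics/w12.png')[y0:y0+155,x0:x1],None,fx=k,fy=k,interpolation=cv2.INTER_CUBIC)
cv2.imwrite('pics/w12c.png',b)
def pt(q): u=proj(im,w(p,q)); return tuple(int(v) for v in ((u+0.5-[x0,y0])*k-0.5))
def poly(L,col): cv2.polylines(b,[np.array([pt(q) for q in L])],True,col,1)
poly([(215+60*np.cos(t),60*np.sin(t),56) for t in np.linspace(0,6.28,60)],(255,0,255))
poly([(140,-30,78),(154,-30,78),(154,30,78),(140,30,78)],(255,255,0))
poly([(305,-80,12),(305,80,12),(100,80,12),(100,-80,12)],(255,255,255))
cv2.imwrite('pics/w12o.png',b)
E
```

```text
[526.74779146  27.44501815   1.251793  ] [-2.11475121  0.0914535   2.09591123  0.14660185]
```

View pics/w12c.png

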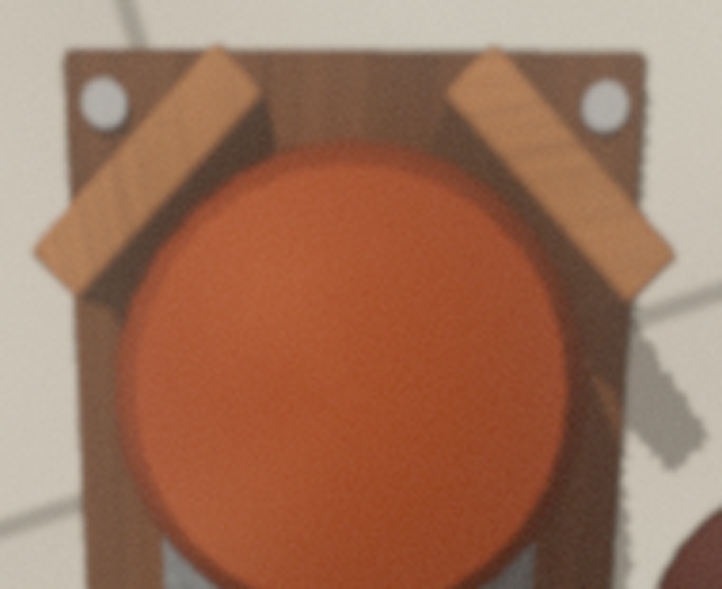

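View pics/w12o.png

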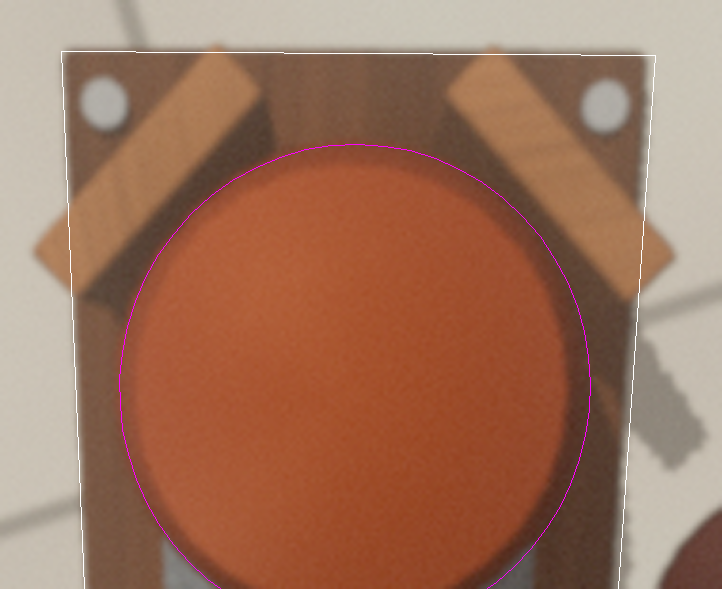

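```bash
python3 - <<'E'
import numpy as np
from scipy.spatial.transform import Rotation as Ro
for t,p,q in [(15.4,[493.2,-73.9,210.3],[.809,.588,.005,-.005]),(16.85,[505.5,-36.6,210.7],[.809,.588,.004,-.005]),(17.35,[506.2,-35.4,210.8],[.809,.588,.001,-.004]),(17.73,[506.5,-34.9,210.7],[.809,.588,-.001,-.003]),(18.48,[507.1,-34.1,210.7],[.809,.587,-.004,-.003])]:
    tip=np.array(p)+Ro.from_quat(q).apply([0,0,165]); d=tip[:2]-[526.7,30.2]; print(t,tip.round(1),.3107*d[0]+.9505*d[1])
E
```

```text
15.4 [493.6 -71.6  45.3] -107.05188671365377
16.85 [505.6 -34.5  45.7] -68.04391748079011
17.35 [505.7 -34.1  45.8] -67.68115229444477
17.73 [505.7 -34.3  45.7] -67.84074586987059
18.48 [505.4 -34.1  45.7] -67.6948892898431
```

Working out the fingertip position from the full pose, it stayed at -67.7 mm while the force ranged from 15 to 23 N, so the slide is hard against its stop. The jaw's front edge lies on the 28 mm line, and the bowl's outline meets both vee walls to within about 1 mm. One last check of the bystanders, then I hand in.

```bash
python3 - <<'E'
from h import *
a=cv2.imread('pics/scene0.png',0); b=cv2.imread('pics/scene11.png',0); t0=cv2.imread('pics/top0.png',0); t1=cv2.imread('pics/top11.png',0)
def tr(a,b,box,n):
    x0,y0,x1,y1=box; m=6; r=cv2.matchTemplate(b[y0-m:y1+m,x0-m:x1+m],a[y0:y1,x0:x1],cv2.TM_CCOEFF_NORMED); _,v,_,l=cv2.minMaxLoc(r); print(n,np.array(l)-m,round(v,3))
for n,bx in dict(ring=(308,288,344,318),lid=(364,280,410,316),key=(330,208,378,226),handle=(224,246,244,286),stand=(96,316,156,366),jar=(474,234,506,270),cal=(454,200,512,238)).items(): tr(a,b,bx,n)
for n,bx in dict(ring=(338,168,370,198),lid=(275,148,319,190),key=(250,256,302,302)).items(): tr(t0,t1,bx,'top '+n)
s=arm.read_state(); print(s['clock'],s['contact_force'])
arm.job_done()
E
```

```text
ring [0 0] 0.997
lid [0 0] 0.997
key [0 0] 0.997
handle [0 0] 0.99
stand [0 0] 0.795
jar [0 0] 0.999
cal [0 0] 0.996
top ring [0 0] 0.999
top lid [0 0] 0.997
top key [0 0] 1.0
22.475 [-0.60507264  0.29541706 -0.32088913]
the job is handed in; nothing more can be done
```

The bowl is seated in the vee with the cam at its low point, and I handed the job in at 22.5 s. I used the shut fingertips to push the lever round from about 2.14 rad until it stood over the dome. Then I pushed the slide forward by its rear plate until it met firm resistance, and moved the arm clear. I never touched the bowl.

**Last checks:**
- **Cam:** the lever reads about 0.01 rad from its low point, both before and after the slide push.
- **Slide:** the fingertips held still to about 0.2 mm while I pushed at 15–23 N, so the slide is against something solid. The jaw's front edge lies on the line for 28 mm.
- **Bowl:** its outline lies on the seat circle and meets both vee walls to within about 1 mm.
- **Bystanders:** none of the seven moved in the pictures. The bowl stand matched less well than the rest (0.80 against 0.99 or more), but with no shift.
- **At hand-in:** the robot was touching nothing.

**What disagreed:**
- **Slide travel:** most readings were about 25 mm, ranging from 24 to 27.6 mm, not the full 28 mm. The slide seems to have started about 2 mm forward. I relied on the jaw's final position and the firm stop.
- **Wrist camera:** it read known lengths 2–4% too short.

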